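Make up two milling jobs: model teeth and resin blank into their case trays

ROBOT

A 6-joint arm with a two-finger parallel gripper is mounted at the origin on a cart in front of the work surface, level with it; the furniture and walls round the work are solid. World frame = base frame: x ahead of the robot, y to its left, z up, the work surface at z = 0. Lengths are in m, angles in rad, forces in N, time in s.
With the tool pointing down it reaches from about 0.375 to 0.9 m from the base axis. Payload 3.1 kg.
Tool frame: the origin (TCP) lies at the very end of the fingers, on their centre line; the grasp point (between the pads) lies robot.grasp_offset behind it (robot.grasp_offset is the distance from the TCP to the grasp point, in m); z points along the fingers, y is the direction in which the jaws open and shut (so a half turn about z gives the same grasp; the last joint's range is limited). The gripper opens to 87 mm and grips with 3 to 60 N. Pads are 19 mm wide; open, the fingers measure 117 mm over their backs; the gripper's body (75 mm by 190 mm) begins 51 mm behind the grasp point.
Start: joints at [1.079, 0.527, 1.433, -0, 1.181, -0.178], TCP at [0.193, 0.594, 0.223] pointing down, gripper open.
Joint ranges: [-3.08, 3.08], [-0.75, 2.2], [0.22, 2.44], [-1.43, 4.57], [0, 2.65], [-2.85, 2.85]. Speed limits (rad/s): [2.79, 2.79, 3.14, 3.14, 3.14, 3.14].

INTERFACE

Orientations are given as a unit quaternion [x, y, z, w].
In Python, from rig import robot gives the robot as it stands.
- The arm moves only by the tool drive_tool, never from a script. Its argument "targets" is one flat list of numbers, 6 for each row, row after row: the shift along the tool's x, y, z in cm, then the turn, a rotation vector about the tool's x, y, z in degrees. A call has 1 to 12 rows; each row is the pose to reach, as a shift and turn from the pose commanded when the call began, along the tool's axes at that moment; what a row does not reach only later rows make up. A row lasts 1/12 s, in which the tool goes at most 41.7 mm and 7.16 degrees, less where a joint would pass 70% of its speed; a pose out of reach is approached as far as the arm can. A call with a gripper value outside its range is refused whole. "grip" is the gripper command: -1 is fully open, 1 is shut, values between are in proportion, set as the call begins (left out, the last holds). The fingers move at their own pace and stop on an object; "squeeze" is the grip in N (left out, the last holds). Time passes only in rows, so rows that repeat a pose let the fingers close. It gives the time, the measured TCP pose, the force and the opening at its end, in the units of the state.
- robot.get_obs(): the state, without advancing time (a new reading comes with each control period).
- robot.camera(name): name is "scene" or "top" or "wrist"; returns (picture, depth): 384x512x3 uint8, red, green, blue; 384x512 float32, m along the optical axis (not along the pixel's ray), 0 where there is no reading.
- robot.calibration(name): a dict with "mtx" (3x3 intrinsics, pixels), "R" (3x3) and "t" (3): a world point X has camera coordinates R X + t; the wrist camera has in their place "hand_eye" (4x4, takes a point from camera to tool coordinates, whose origin is the TCP and whose axes are the flange's). Camera axes: x right, y down, z forward; pixel columns grow to the right and rows downward; lengths in m; the calibration is good to about 2 mm. A picture is of the moment at which its call begins: read the wrist's pose just before it. calibration takes no time and is no camera call.
- robot.hand_in(): hands the job in, once; it reports no verdict.
The state is a dict: "time": time; "q": joint angles; "joint_velocities": joint speeds; "joint_torque": joint torques, N m; "position": TCP position; "tool_rot": TCP orientation; "ft_force": force on the tool from outside, world axes, zero at the start; "moment": the same for the moment, N m; "grip_width": finger opening in m.
Only numpy, scipy, OpenCV 4.12 (cv2) and the standard library are available. Lean on these libraries where they do the work, as an engineer would, in place of code of your own. Each camera call takes 0.05 s, during which the arm holds its last target.

TASK

Make up the two milling jobs from the stock. The bridge job goes in the dark case tray with two square pockets: stand the canine and the incisor upright in its pockets, one in each (either way round), and stand the large round blank on edge in the tray's blank holder. The crown job goes in the tray with one pocket: the molar upright in the pocket and the D-shaped blank on edge, flat side down, in the holder; the small rectangular blank stays where it is in the rack.

Things in the scene. Friction and masses are not known exactly. Their poses are not given: they have to be found in the camera images.
- tray_bridge: Bridge job's tray, fixed: dark pan 132 (x) x 130 (y) mm, rim and deck 6.5 high, floor 3 thick. TWO pockets sunk in the deck of its -x half. Origin: centre of underside, z up. Pockets 44 x 44 inside, centres x -37, y +32 and -32, floor z 3. Blank holder like the rack's at x +30, y 0. A seated round blank (top z 103) would be in the way: teeth first. Trays may swap places.
- tray_crown: Crown job's tray, fixed: same dark pan 132 (x) x 130 (y) mm, rim and deck 6.5 high, floor 3 thick, ONE pocket sunk in the deck of its -x half, a white paper slip beside it. Origin: centre of underside, z up. Pocket 44 x 44 mm inside, centre x -37, y +32, floor z 3. Blank holder like the rack's at x +30, y 0. A seated D-shaped blank's top is at z 87.
- rack: Stock rack, fixed, aluminium plate 215 (x) x 100 (y) mm. Origin: centre of underside, z up. Holders at x -70, 0, +70, y 0. A HOLDER (here and in trays) takes a blank on edge, thickness along x, width along y: rods at y +-32 carry it (tops z 16); fins at y +-18 to +-40 guide it, 19 apart in x up to z 36, then flared to 35 apart at z 44 (lead-in).
- blank_round: Large round ivory blank, 16 mm thick; body 90 across, rim 98 across and 10 thick; 0.14 kg. Origin: disc centre; x = its axis (thickness), horizontal; y and z may have rolled about x. Seated, the origin is 54 mm above the rack's or tray's origin. Starts on edge in any one of the rack's holders. Grasp across the thickness from above, near the top.
- blank_d: D-shaped ivory blank, 16 mm thick (x), 89 wide (y), 71 high (z): straight lower 26.5 mm, half-round top; 0.10 kg. Origin: middle of its flat underside, z up; seated it is 16 mm above the rack's or tray's origin. Starts on edge in any one of the rack's holders. Grasp across the thickness from above, near the top.
- blank_bar: Small rectangular ivory blank, 16 mm thick (x), 80 wide (y), 50 high (z). Origin: middle of its underside. Stands on edge in the rack's remaining holder. Not part of either job.
- tooth_molar: Molar: off-white model tooth, 48 mm high in all, the broadest (crown 22 x 24 mm), cusped flat top. Square foot 24 x 24 x 9 mm. Origin: centre of the foot's underside, z up, x and y along the foot's sides. Starts upright on the bench (z 2 mm). Grasp by two sides of the foot (its top 3 mm, above a pocket's edge) across its y; held by the rounded crown it swings.
- tooth_canine: Canine: off-white model tooth, 58 mm high in all, single pointed tip, crown 18 x 18 mm at most. Square foot 24 x 24 x 9 mm. Origin: centre of the foot's underside, z up, x and y along the foot's sides. Starts upright on the bench (z 2 mm). Grasp by two sides of the foot (its top 3 mm, above a pocket's edge) across its y; held by the rounded crown it swings.
- tooth_incisor: Incisor: off-white model tooth, 52 mm high in all, straight chisel-like top edge, crown 18 x 20 mm at most. Square foot 24 x 24 x 9 mm. Origin: centre of the foot's underside, z up, x and y along the foot's sides. Starts upright on the bench (z 2 mm). Grasp by two sides of the foot (its top 3 mm, above a pocket's edge) across its y; held by the rounded crown it swings.
There are look-alikes about, which are no part of the job. Leave any red look-alike of the blank_round alone.

How it is judged:
At the end, for the whole second after the job is handed in: Canine, incisor (two-pocket tray) and molar (one-pocket tray) upright within 0.15 rad, one a pocket, within 13 mm of its centre; round and D-shaped blank seated in their tray's holder within 6 mm across, 12 mm along, 4 mm up, 0.2 rad; rectangular blank moved under 15 mm; all at rest ((((x of tooth_canine in the frame of tray_bridge between -0.05 and -0.024 m and y of tooth_canine in the frame of tray_bridge between 0.019 and 0.045 m and z of tooth_canine in the frame of tray_bridge between -0.001 and 0.007 m and angle between tooth_canine's own z axis and vertical below 0.15 rad) and (x of tooth_incisor in the frame of tray_bridge between -0.05 and -0.024 m and y of tooth_incisor in the frame of tray_bridge between -0.045 and -0.019 m and z of tooth_incisor in the frame of tray_bridge between -0.001 and 0.007 m and angle between tooth_incisor's own z axis and vertical below 0.15 rad)) or ((x of tooth_canine in the frame of tray_bridge between -0.05 and -0.024 m and y of tooth_canine in the frame of tray_bridge between -0.045 and -0.019 m and z of tooth_canine in the frame of tray_bridge between -0.001 and 0.007 m and angle between tooth_canine's own z axis and vertical below 0.15 rad) and (x of tooth_incisor in the frame of tray_bridge between -0.05 and -0.024 m and y of tooth_incisor in the frame of tray_bridge between 0.019 and 0.045 m and z of tooth_incisor in the frame of tray_bridge between -0.001 and 0.007 m and angle between tooth_incisor's own z axis and vertical below 0.15 rad))) and x of tooth_molar in the frame of tray_crown between -0.05 and -0.024 m and y of tooth_molar in the frame of tray_crown between 0.019 and 0.045 m and z of tooth_molar in the frame of tray_crown between -0.001 and 0.007 m and angle between tooth_molar's own z axis and vertical below 0.15 rad and x of blank_round in the frame of tray_bridge between 0.024 and 0.036 m and y of blank_round in the frame of tray_bridge between -0.012 and 0.012 m and z of blank_round in the frame of tray_bridge between 0.05 and 0.058 m and angle between the x axis of blank_round and the x axis of tray_bridge, either way round below 0.2 rad and x of blank_d in the frame of tray_crown between 0.024 and 0.036 m and y of blank_d in the frame of tray_crown between -0.012 and 0.012 m and z of blank_d in the frame of tray_crown between 0.012 and 0.02 m and angle between the x axis of blank_d and the x axis of tray_crown, either way round below 0.2 rad and angle between blank_d's own z axis and vertical below 0.2 rad and distance of blank_bar from where it was at the start of the episode below 0.015 m and linear speed of each of tooth_canine, tooth_incisor, tooth_molar, blank_round, blank_d, blank_bar below 0.02 m/s); the robot touches nothing.
It also fails if it takes over 147 s, if anything falls off the work surface, if the arm or the gripper's body presses on something with over 40 N, if the wrist force passes 120 N, or if a joint passes its speed limit or range.

## Working session

There is one attempt and no reset: what is moved stays moved. The work goes in short steps, Python scripts to look and compute and a tool call to move; the robot and the scene stay as the last step left them, time stands still between calls to the robot, and variables do not carry over. Pictures are saved under pics/ and viewed, and the job is handed in when it is done.

Besides the shell and the picture viewer there is one more tool, called after "Request:" by a JSON object that holds its "fn" and its "kwargs". drive_tool: Moves the arm, as the interface text tells. Its arguments: {"type":"object","properties":{"targets":{"type":"array","items":{"type":"number"}},"grip":{"type":"number"},"squeeze":{"type":"number"}},"required":["targets"]}

```bash
ls; mkdir -p pics; python3 - <<'E'
from rig import robot
import cv2,numpy as np
print(robot.get_obs()); print(robot.grasp_offset)
for n in ("scene","top","wrist"):
    c=robot.calibration(n); print(n,{k:np.round(v,4).tolist() if not isinstance(v,str) else v for k,v in c.items()})
    im,d=robot.camera(n); cv2.imwrite(f"pics/{n}0.png",im[:,:,::-1]); np.save(f"pics/{n}0_d.npy",d); print((d>0).mean())
E
```

```text
pics
{'time': 0.0, 'q': array([ 1.07845619e+00,  5.28457813e-01,  1.43386209e+00, -1.17483628e-05,
        1.18137816e+00, -1.78494740e-01]), 'joint_velocities': array([-0.00023381, -0.00060127, -0.00031319, -0.00046844,  0.0004506 ,
        0.0016481 ]), 'joint_torque': array([ 1.50021508e-03, -4.40059912e+01, -1.76595998e+01,  6.35538809e-02,
        5.82436868e-02, -1.68347729e-04]), 'position': array([0.19258182, 0.59384747, 0.22158954]), 'tool_rot': array([ 1.56277164e-01,  9.87712681e-01, -9.95832332e-04, -3.41383796e-04]), 'ft_force': array([ 0.67900341,  0.14293967, -0.07614239]), 'moment': array([ 0.0190128 , -0.02125528, -0.00119968]), 'grip_width': 0.08701773760930974}
0.0187
scene {'mtx': [[423.5421, 0.0, 253.9926], [0.0, 423.5421, 192.8036], [0.0, 0.0, 1.0]], 'R': [[-0.6847, -0.7284, 0.0259], [-0.3233, 0.2717, -0.9064], [0.6532, -0.629, -0.4216]], 't': [0.3661, 0.1957, 0.7926]}
0.9957733154296875
top {'mtx': [[486.9158, 0.0, 249.7473], [0.0, 486.9158, 190.402], [0.0, 0.0, 1.0]], 'R': [[0.0085, -0.9999, 0.0133], [-0.9948, -0.0098, -0.101], [0.1011, -0.0124, -0.9948]], 't': [0.0258, 0.4668, 1.3283]}
0.9959259033203125
wrist {'mtx': [[338.4405, 0.0, 258.95], [0.0, 338.4405, 194.9143], [0.0, 0.0, 1.0]], 'hand_eye': [[0.0012, -0.9599, -0.2802, 0.0768], [1.0, 0.0011, 0.0003, 0.0001], [-0.0, -0.2803, 0.9599, -0.1614], [0.0, 0.0, 0.0, 1.0]]}
0.9959818522135416
```

View pics/scene0.png

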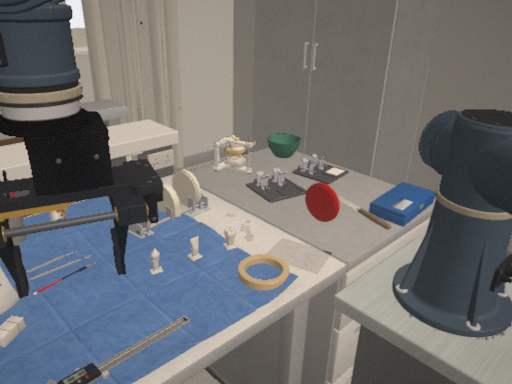

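View pics/top0.png

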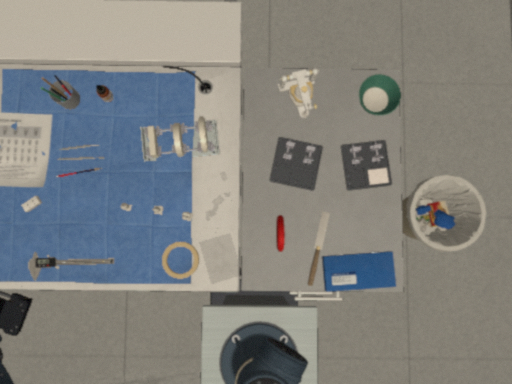

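View pics/wrist0.png

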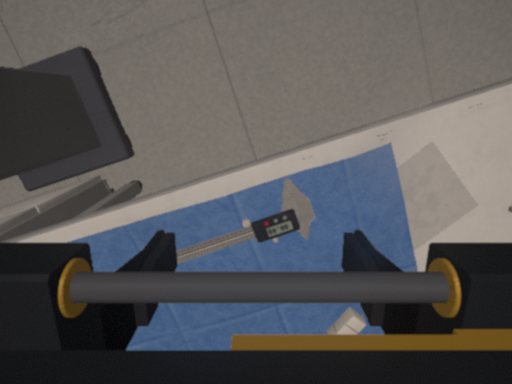

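```bash
python3 - <<'E'
import cv2,numpy as np
t=cv2.imread("pics/top0.png")
cv2.imwrite("pics/t_a.png",cv2.resize(t[60:230,100:250],None,fx=5,fy=5,interpolation=cv2.INTER_CUBIC)[:, :][:600*2][:850])
cv2.imwrite("pics/t_a.png",cv2.resize(t[100:230,110:250],None,fx=4.5,fy=4.5,interpolation=cv2.INTER_CUBIC))
cv2.imwrite("pics/t_b.png",cv2.resize(t[120:200,260:400],None,fx=5.5,fy=5.5,interpolation=cv2.INTER_CUBIC))
s=cv2.imread("pics/scene0.png")
cv2.imwrite("pics/s_a.png",cv2.resize(s[150:290,110:270],None,fx=4.2,fy=4.2,interpolation=cv2.INTER_CUBIC))
cv2.imwrite("pics/s_b.png",cv2.resize(s[120:240,200:370],None,fx=4.5,fy=4.5,interpolation=cv2.INTER_CUBIC))
E
```

```text
(no output)
```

View pics/t_a.png

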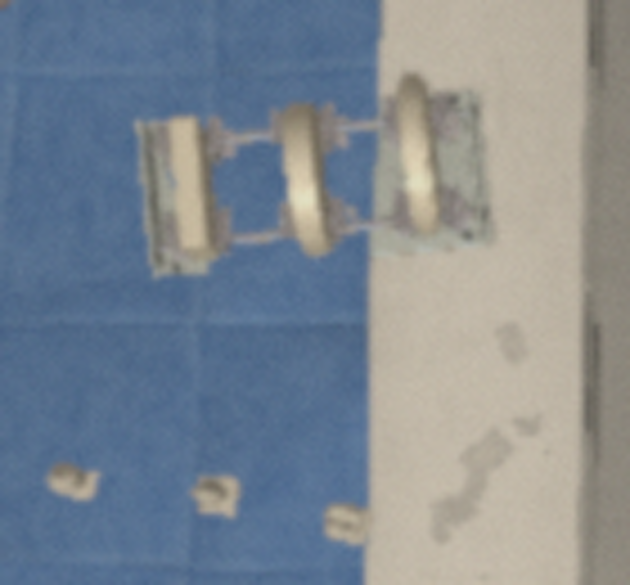

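View pics/t_b.png

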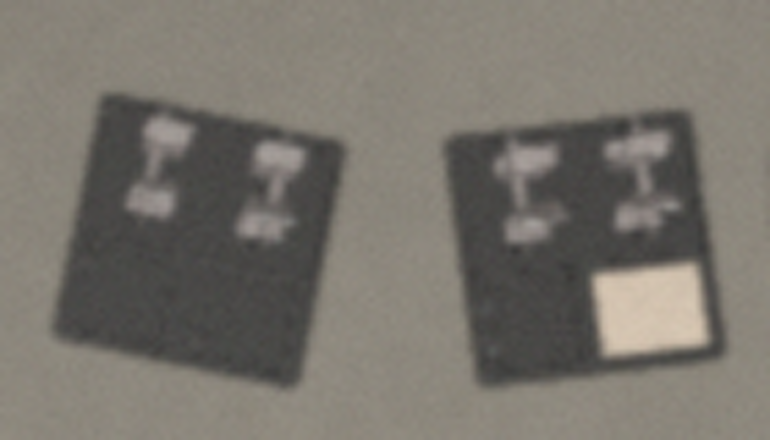

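View pics/s_a.png

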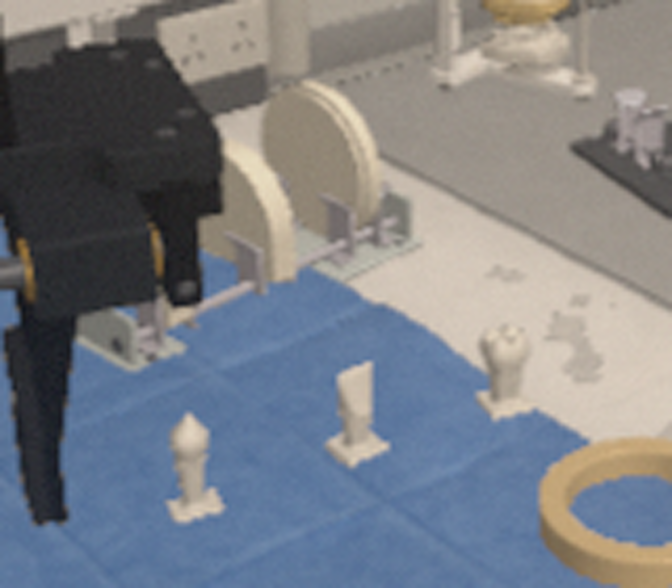

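View pics/s_b.png

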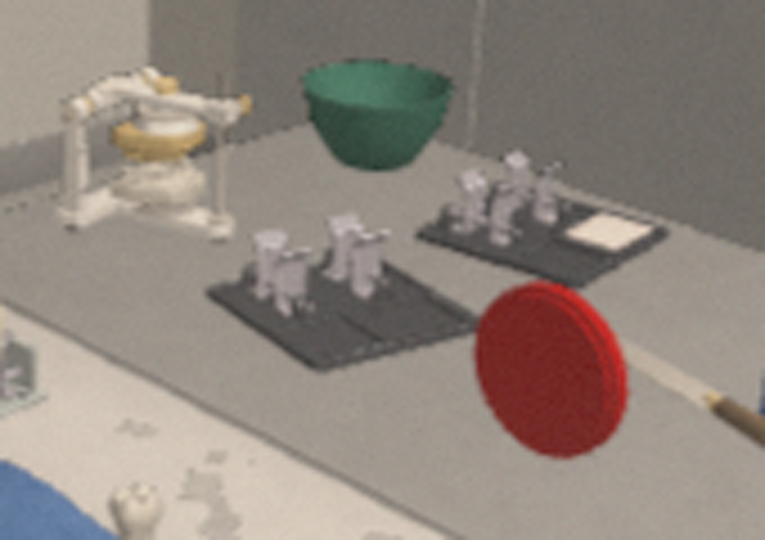

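```bash
cat > h.py <<'E'
from rig import robot
import cv2,numpy as np
from scipy.spatial.transform import Rotation as Ro
def cam(name,obs=None):
    c=robot.calibration(name)
    if name=="wrist":
        o=obs or robot.get_obs(); T=np.eye(4);T[:3,:3]=Ro.from_quat(o["tool_rot"]).as_matrix();T[:3,3]=o["position"]
        M=T@c["hand_eye"]; return np.array(c["mtx"]),M[:3,:3].T,-M[:3,:3].T@M[:3,3]
    return np.array(c["mtx"]),np.array(c["R"]),np.array(c["t"])
def ray(C,px):
    K,R,t=C; px=np.atleast_2d(np.asarray(px,float)); d=np.c_[px,np.ones(len(px))]@np.linalg.inv(K).T@R
    return -R.T@t,d
def plane(C,px,z):
    o,d=ray(C,px); return o+d*((z-o[2])/d[:,2:3])
def tri(Cs,pxs):
    A=np.zeros((3,3));b=np.zeros(3);L=[]
    for C,p in zip(Cs,pxs):
        o,d=ray(C,p);d=d[0]/np.linalg.norm(d);P=np.eye(3)-np.outer(d,d);A+=P;b+=P@o;L.append((o,P))
    X=np.linalg.solve(A,b); return X,[np.linalg.norm(P@(X-o)) for o,P in L]
def depthpts(C,d):
    K,R,t=C; v,u=np.mgrid[:d.shape[0],:d.shape[1]]; p=np.stack([(u-K[0,2])/K[0,0]*d,(v-K[1,2])/K[1,1]*d,d],-1)
    return (p-t)@R
def go(x,y,z,yaw,tilt0=True):
    """yaw = world angle (deg) of jaw axis (tool y), tool down; prints shift cm/turn deg"""
    o=robot.get_obs(); R=Ro.from_quat(o["tool_rot"]).as_matrix(); p=o["position"]
    best=None
    for k in (0,180,-180,360):
        a=np.radians(yaw+k); yv=np.array([np.cos(a),np.sin(a),0]); zv=np.array([0,0,-1.]); xv=np.cross(yv,zv)
        G=np.c_[xv,yv,zv]; rv=Ro.from_matrix(R.T@G).as_rotvec(degrees=True)
        if best is None or np.linalg.norm(rv)<np.linalg.norm(best): best=rv
    print("shift cm",np.round(R.T@(np.array([x,y,z])-p)*100,2),"turn",np.round(best,1),"t",round(o["time"],2),"q6",round(o["q"][5],2),"pos",np.round(p,4))
def yawnow():
    R=Ro.from_quat(robot.get_obs()["tool_rot"]).as_matrix(); return np.degrees(np.arctan2(R[1,1],R[0,1]))
E
python3 - <<'E'
from h import *
im=cv2.imread("pics/top0.png");d=np.load("pics/top0_d.npy");C=cam("top");P=depthpts(C,d)
hsv=cv2.cvtColor(im,cv2.COLOR_BGR2HSV)
def reg(m,lo,n=30):
    nn,lab,st,ce=cv2.connectedComponentsWithStats(m.astype(np.uint8))
    return [(lab==i) for i in range(1,nn) if st[i,4]>n]
# trays: dark
g=cv2.cvtColor(im,cv2.COLOR_BGR2GRAY)
roi=np.zeros(g.shape,bool);roi[130:200,262:400]=1
m=((g<95)&roi).astype(np.uint8); m=cv2.morphologyEx(m,cv2.MORPH_CLOSE,np.ones((9,9)))
cs,_=cv2.findContours(m,cv2.RETR_EXTERNAL,cv2.CHAIN_APPROX_NONE)
for c in cs:
    if cv2.contourArea(c)<500: continue
    w=plane(C,c.reshape(-1,2),0.0065)
    r=cv2.minAreaRect((w[:,:2]*1000).astype(np.float32)); print("tray",r, "depth z", np.median(P[m>0][:,2]))
for name,(u,v) in dict(can=(126,207),inc=(157,209),mol=(187,216),rackL=(151,143),red=(281,232),bowl=(380,95),shelf=(120,30),cart=(215,345),art=(300,90),bench=(270,200),drape=(100,230),benchw=(225,240)).items():
    q=P[v-3:v+4,u-3:u+4,:].reshape(-1,3);q=q[d[v-3:v+4,u-3:u+4].ravel()>0];print(name,np.round(np.median(q,0),3),"zmax",q[:,2].max().round(3))
# height map summary
H=P[:,:,2]; 
hm=np.clip(H/0.25*255,0,255).astype(np.uint8); cv2.imwrite("pics/hm.png",cv2.resize(cv2.applyColorMap(hm,cv2.COLORMAP_JET),None,fx=1.5,fy=1.5))
E
```

```text
tray ((545.524169921875, -298.611083984375), (130.44927978515625, 129.28515625), 7.407249927520752) depth z 0.00452879550606361
tray ((547.6091918945312, -99.97006225585938), (128.49156188964844, 130.37643432617188), 78.48810577392578) depth z 0.00452879550606361
can [0.416 0.368 0.015] zmax 0.058
inc [0.411 0.284 0.034] zmax 0.057
mol [0.393 0.2   0.046] zmax 0.057
rackL [0.59  0.298 0.067] zmax 0.074
red [ 0.351 -0.051  0.094] zmax 0.102
bowl [ 0.746 -0.341  0.012] zmax 0.019
shelf [0.87  0.373 0.146] zmax 0.151
cart [ 0.043  0.121 -0.001] zmax 0.007
art [ 0.731 -0.102  0.096] zmax 0.111
bench [ 0.442 -0.028 -0.   ] zmax 0.006
drape [0.354 0.445 0.006] zmax 0.013
benchw [0.329 0.098 0.002] zmax 0.008
```

View pics/hm.png

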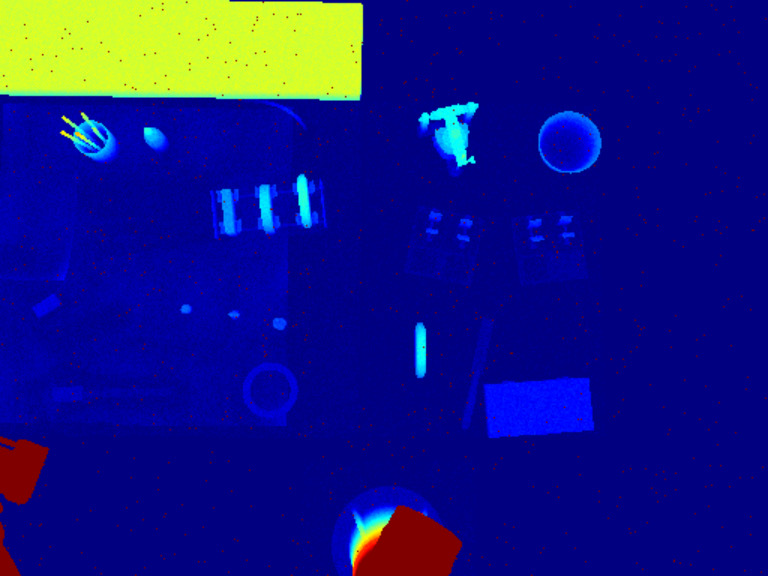

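```bash
python3 - <<'E'
from h import *
print(yawnow()); go(0.48,0.285,0.25,90)
E
```

```text
72.02264940548764
shift cm [-36.87 -20.53  -2.8 ] turn [ -0.1  -0.  -18. ] t 0.15 q6 -0.18 pos [0.1926 0.594  0.2218]
```

Request:
{"fn": "drive_tool", "kwargs": {"targets": [-9, -5, -2.8, 0, 0, -6, -36.9, -20.5, -2.8, 0, 0, -18, -36.9, -20.5, -2.8, 0, 0, -18, -36.9, -20.5, -2.8, 0, 0, -18, -36.9, -20.5, -2.8, 0, 0, -18, -36.9, -20.5, -2.8, 0, 0, -18, -36.9, -20.5, -2.8, 0, 0, -18, -36.9, -20.5, -2.8, 0, 0, -18, -36.9, -20.5, -2.8, 0, 0, -18, -36.9, -20.5, -2.8, 0, 0, -18, -36.9, -20.5, -2.8, 0, 0, -18, -36.9, -20.5, -2.8, 0, 0, -18]}}

```text
time: 1.15
position: [0.4829, 0.2833, 0.2504]
tool_rot: [0.002, 1.0, -0.0, 0.0]
ft_force: [0.5, 0.7, 0.2]
grip_width: 0.0872
```

```bash
python3 - <<'E'
from h import *
o=robot.get_obs(); print(o["position"],o["time"],np.abs(o["joint_velocities"]).max(),yawnow())
im,d=robot.camera("wrist"); np.savez("pics/w1.npz",im=im,d=d,p=o["position"],r=o["tool_rot"]); cv2.imwrite("pics/w1.png",im[:,:,::-1])
cv2.imwrite("pics/w1z.png",cv2.resize(im[40:240,130:400,::-1],None,fx=2.8,fy=2.8,interpolation=cv2.INTER_CUBIC))
E
```

```text
[0.4829414  0.2832747  0.25044028] 1.15 0.06868270929745336 89.72997846062064
```

View pics/w1.png

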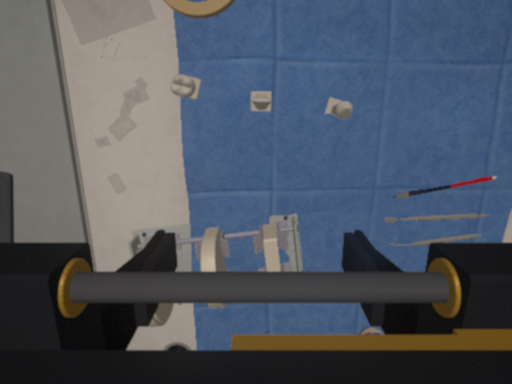

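View pics/w1z.png

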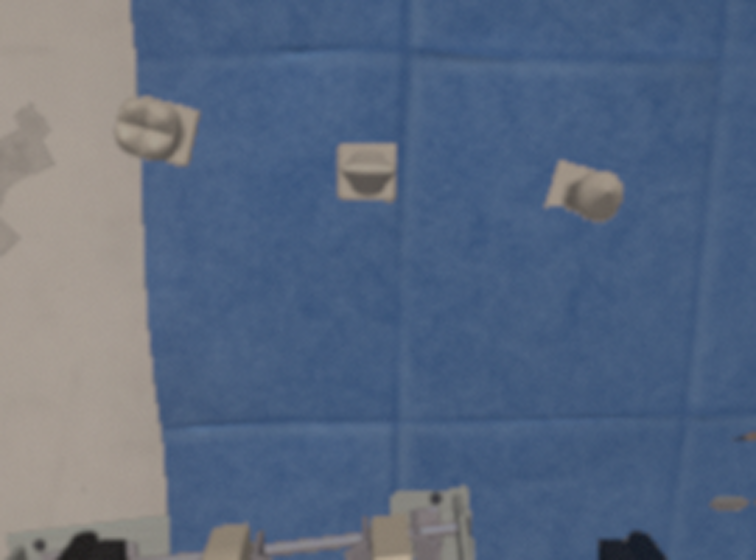

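```bash
cat >> h.py <<'E'
def load(n):
    z=np.load(f"pics/{n}.npz"); return z["im"],z["d"],cam("wrist",dict(position=z["p"],tool_rot=z["r"]))
def snap(n):
    o=robot.get_obs(); im,d=robot.camera("wrist"); np.savez(f"pics/{n}.npz",im=im,d=d,p=o["position"],r=o["tool_rot"]); cv2.imwrite(f"pics/{n}.png",im[:,:,::-1]); return im,d,cam("wrist",o)
E
python3 - <<'E'
from h import *
im,d,C=load("w1"); P=depthpts(C,d)
f=lambda l:np.array(l,float)/2.8+[130,40]-0.3
for n,l in dict(inc=[(337,143),(396,143),(396,201),(338,200)],mol=[(200,110),(187,165)],can=[(562,160),(545,206),(572,210),(605,172)]).items():
    w=plane(C,f(l),0.011); print(n,np.round(w*1000,1).tolist()); e=w[1]-w[0]; print(" edge ang",np.degrees(np.arctan2(e[1],e[0])),np.linalg.norm(e))
    e=w[2%len(w)]-w[1]; print(" edge2 ang",np.degrees(np.arctan2(e[1],e[0])))
    if n=="inc": print(w.mean(0))
for p in [(345,195),(389,192),(193,140),(555,190),(440,250),(60,300)]:
    u,v=f([p])[0].astype(int); print(p,np.median(P[v-1:v+2,u-1:u+2,2]).round(4))
# height by two views: incisor foot corner scene vs wrist
S=cam("scene"); 
for a,b in [((352,465),None)]:
    px=np.array(a)/4.2+[110,150]-.3
    for z in (0.002,): print("scene near-vertex foot underside",plane(S,px,z))
s=cv2.imread("pics/scene0.png"); cv2.imwrite("pics/s_c.png",cv2.resize(s[220:280,140:260],None,fx=6,fy=6,interpolation=cv2.INTER_CUBIC))
E
```

```text
inc [[400.6, 273.7, 11.0], [400.7, 297.5, 11.0], [423.5, 297.7, 11.0], [423.0, 273.8, 11.0]]
 edge ang 89.79651180049987 0.023851617059779954
 edge2 ang 0.3759546327491501
[0.41191984 0.28566239 0.011     ]
mol [[387.8, 218.9, 11.0], [408.9, 212.5, 11.0]]
 edge ang -16.776911767631077 0.022106795586599982
 edge2 ang 163.22308823236892
can [[407.5, 365.0, 11.0], [425.7, 359.0, 11.0], [427.3, 370.2, 11.0], [412.3, 382.8, 11.0]]
 edge ang -18.229441612855993 0.019124950651419084
 edge2 ang 81.65480690481367
(345, 195) 0.0101
(389, 192) 0.0095
(193, 140) 0.0088
(555, 190) 0.0097
(440, 250) 0.0086
(60, 300) 0.0011
scene near-vertex foot underside [[0.40982221 0.28948505 0.002     ]]
```

View pics/s_c.png

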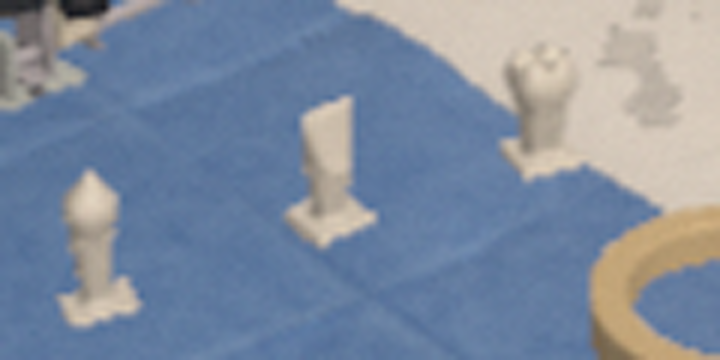

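```bash
python3 - <<'E'
from h import *
im,d,C=load("w1"); P=depthpts(C,d); S=cam("scene")
g=lambda x0,x1,y0,y1:np.percentile(P[y0:y1,x0:x1,2][d[y0:y1,x0:x1]>0],[5,50,95]).round(4)
print("drape",g(290,320,120,180),g(350,380,120,180),g(220,250,110,170),"bench",g(90,110,60,90),g(100,160,140,220))
f=lambda l:np.array(l,float)/2.8+[130,40]-0.3
s6=lambda l:np.array(l,float)/6+[140,220]-.4
for a,b in [((396,143),(322,233)),((337,143),(374,214)),((396,201),(287,214)),((200,110),(583,159)),((187,165),(536,168))]:
    X,e=tri([C,S],[f([a]),s6([b])]);print(X.round(4),np.round(e,4))
# depth patches feet
for u,v in [(253,108),(254,93),(198,90),(328,108)]:
    print(P[v-1:v+2,u-1:u+2,2].round(4).ravel())
E
```

```text
drape [0.0071 0.009  0.0109] [0.0053 0.0076 0.0096] [0.0077 0.0093 0.0108] bench [-0.0003  0.001   0.0024] [-0.0003  0.0011  0.0023]
[0.4004 0.297  0.0149] [0.0005 0.0005]
[0.4008 0.2739 0.0124] [0.0003 0.0003]
[0.4227 0.2967 0.0113] [0.0012 0.0012]
[0.3814 0.2103 0.0153] [0.0113 0.0113]
[ 0.4055  0.2053 -0.0009] [0.0062 0.0062]
[0.0091 0.0105 0.0092 0.0095 0.0108 0.0095 0.0088 0.0101 0.0101]
[0.0092 0.0094 0.0105 0.0087 0.0107 0.0098 0.0096 0.0109 0.0092]
[0.0095 0.0081 0.0074 0.0099 0.0088 0.0074 0.0108 0.0091 0.0064]
[0.0106 0.0103 0.0088 0.0097 0.0097 0.0089 0.0101 0.0104 0.0102]
```

```bash
python3 - <<'E'
from h import *
go(0.412,0.2857,0.0075,90)
E
```

```text
shift cm [ 6.87  0.07 24.28] turn [ 0.  -0.1 -0.2] t 1.2 q6 -1.23 pos [0.4809 0.2848 0.2502]
```

Request:
{"fn": "drive_tool", "kwargs": {"targets": [3, 0, 4, 0, 0, 0, 6.8, 0.07, 8, 0, 0, 0, 6.8, 0.07, 12, 0, 0, 0, 6.8, 0.07, 16, 0, 0, 0, 6.8, 0.07, 19, 0, 0, 0, 6.8, 0.07, 20, 0, 0, 0, 6.8, 0.07, 20, 0, 0, 0, 6.8, 0.07, 20, 0, 0, 0], "grip": -0.2, "squeeze": 20}}

```text
time: 1.87
position: [0.4108, 0.2873, 0.05]
tool_rot: [-0.001, 1.0, -0.0, -0.001]
ft_force: [1.2, 0.4, 0.6]
grip_width: 0.0528
```

```bash
python3 - <<'E'
from h import *
go(0.412,0.2857,0.0075,90)
snap("w2")
E
```

```text
shift cm [-0.13 -0.16  4.25] turn [-0.  -0.1  0.1] t 1.87 q6 -1.19 pos [0.4108 0.2873 0.05  ]
```

View pics/w2.png

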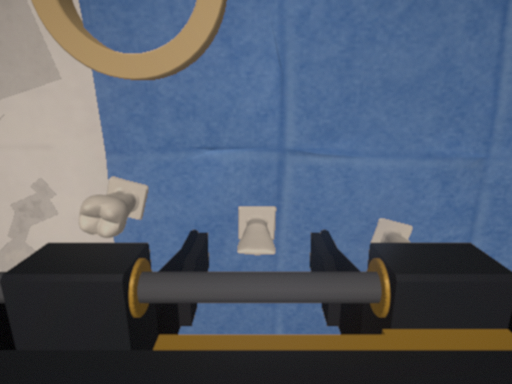

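```bash
python3 - <<'E'
from h import *
_,_,C1=load("w1"); im,_,C2=load("w2")
cv2.imwrite("pics/w2z.png",cv2.resize(im[165:265,70:430,::-1],None,fx=2.2,fy=2.2,interpolation=cv2.INTER_CUBIC))
f=lambda l:np.array(l,float)/2.8+[130,40]-0.3
for n,a,b in [("i",(337,143),(238,207)),("i",(396,143),(276,207)),("i",(396,201),(275.5,254)),("i",(338,200),(238,254)),("m",(200,110),(148,184)),("m",(187,165),(141,217)),("c",(562,160),(380,219)),("c",(605,172),(411,229))]:
    X,e=tri([C1,C2],[f([a]),b]);print(n,X.round(4),np.round(e,4),plane(C2,b,0.011).round(4))
E
```

```text
i [0.4006 0.274  0.0103] [0.0003 0.0003] [[0.4004 0.2743 0.011 ]]
i [0.4006 0.2978 0.0101] [0.0003 0.0003] [[0.4003 0.298  0.011 ]]
i [0.4226 0.2971 0.0313] [0.0001 0.0001] [[0.4325 0.2983 0.011 ]]
i [0.4221 0.2748 0.0323] [0.0005 0.0005] [[0.4326 0.2739 0.011 ]]
m [0.3874 0.2178 0.0054] [0.0002 0.0002] [[0.3858 0.2195 0.011 ]]
m [0.4089 0.2117 0.0066] [0.0001 0.0001] [[0.4073 0.2132 0.011 ]]
c [0.4078 0.3644 0.0109] [0.0007 0.0007] [[0.408  0.3637 0.011 ]]
c [0.4122 0.3812 0.0171] [0.0001 0.0001] [[0.4147 0.3841 0.011 ]]
```

View pics/w2z.png

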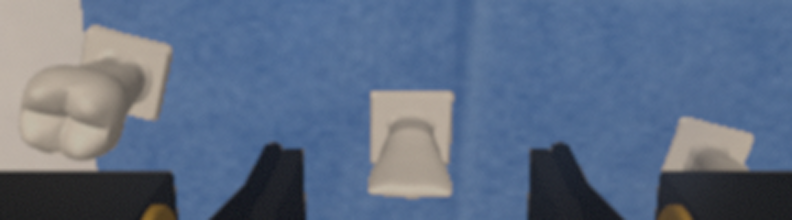

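Request:
{"fn": "drive_tool", "kwargs": {"targets": [-0.1, 0, 1.5, 0, 0, 0, -0.1, 0, 3, 0, 0, 0, -0.1, 0, 4, 0, 0, 0, -0.1, 0, 4.25, 0, 0, 0, -0.1, 0, 4.25, 0, 0, 0, -0.1, 0, 4.25, 0, 0, 0]}}

```text
time: 2.42
position: [0.4141, 0.2866, 0.0089]
tool_rot: [-0.0, 1.0, 0.0, 0.001]
ft_force: [-0.3, 0.4, 0.5]
grip_width: 0.0523
```

```bash
python3 - <<'E'
from h import *
go(0.4125,0.286,0.0075,90)
E
```

```text
shift cm [ 0.16 -0.06  0.14] turn [0.  0.1 0. ] t 2.42 q6 -1.19 pos [0.4141 0.2866 0.0089]
```

Request:
{"fn": "drive_tool", "kwargs": {"targets": [0, 0, 0.05, 0, 0, 0, 0, 0, 0.05, 0, 0, 0, 0, 0, 0.05, 0, 0, 0]}}

```text
time: 2.67
position: [0.4139, 0.2864, 0.0081]
tool_rot: [-0.0, 1.0, 0.0, 0.0]
ft_force: [-0.1, 0.4, 0.3]
grip_width: 0.0524
```

Request:
{"fn": "drive_tool", "kwargs": {"targets": [0, 0, 0, 0, 0, 0, 0, 0, 0, 0, 0, 0, 0, 0, 0, 0, 0, 0, 0, 0, 0, 0, 0, 0, 0, 0, 0, 0, 0, 0, 0, 0, 0, 0, 0, 0, 0, 0, 0, 0, 0, 0, 0, 0, 0, 0, 0, 0], "grip": 1, "squeeze": 15}}

```text
time: 3.33
position: [0.4136, 0.2862, 0.0075]
tool_rot: [-0.0, 1.0, -0.0, -0.0]
ft_force: [-0.6, -0.6, -0.3]
grip_width: 0.0239
```

Request:
{"fn": "drive_tool", "kwargs": {"targets": [0, 0, -2, 0, 0, 0, 0, 0, -5, 0, 0, 0, 0, 0, -9, 0, 0, 0, 0, 0, -13, 0, 0, 0, 0, 0, -16, 0, 0, 0, 0, 0, -16, 0, 0, 0]}}

```text
time: 3.83
position: [0.4172, 0.2879, 0.1734]
tool_rot: [-0.0, 1.0, 0.002, 0.006]
ft_force: [1.0, 0.7, 0.9]
grip_width: 0.0241
```

```bash
python3 - <<'E'
from h import *
go(0.505,-0.124,0.11,78.5)
snap("w3")
E
```

```text
shift cm [ -8.68 -41.23   6.24] turn [ 0.3  0.6 11.5] t 3.83 q6 -1.19 pos [0.4172 0.2879 0.1734]
```

View pics/w3.png

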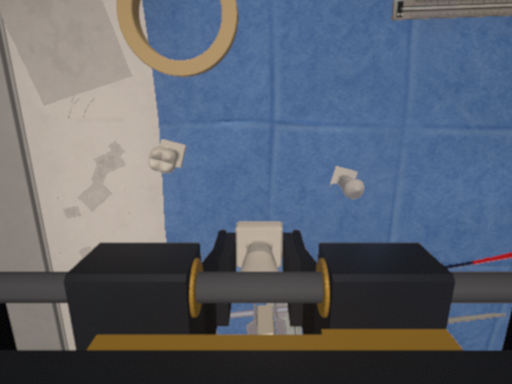

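Request:
{"fn": "drive_tool", "kwargs": {"targets": [-0.5, -2, 0, 0, 0, 0, -1.2, -5.5, 0, 0, 0, 1, -2, -9, 0, 0, 0, 2, -2.7, -12.5, 0, 0, 0, 3, -3.5, -16.5, 0, 0, 0, 4, -4.3, -20.5, 0, 0, 0, 5, -5.1, -24.5, 0, 0, 0, 6, -6, -28.5, 0, 0, 0, 7, -6.8, -32.5, 0, 0, 0, 8, -7.5, -36.5, 0, 0, 0, 10, -8.4, -40, 1, 0, 0, 11.5, -8.7, -41.2, 3, 0, 0, 11.5]}}

```text
time: 4.88
position: [0.5038, -0.1317, 0.1378]
tool_rot: [0.102, 0.995, -0.002, 0.003]
ft_force: [1.0, -0.2, -0.3]
grip_width: 0.0241
```

Request:
{"fn": "drive_tool", "kwargs": {"targets": [0, 0, 2, 0, 0, 0, 0, 0, 3, 0, 0, 0, 0, 0, 3, 0, 0, 0]}}

```text
time: 5.13
position: [0.4977, -0.1245, 0.1042]
tool_rot: [0.1, 0.995, 0.002, -0.004]
ft_force: [-0.9, 0.5, -0.3]
grip_width: 0.0241
```

```bash
python3 - <<'E'
from h import *
go(0.505,-0.124,0.11,78.5)
snap("w4")
E
```

```text
shift cm [-0.7   0.2  -0.59] turn [ 0.1 -0.5 -0. ] t 5.13 q6 -1.83 pos [ 0.4977 -0.1245  0.1042]
```

View pics/w4.png

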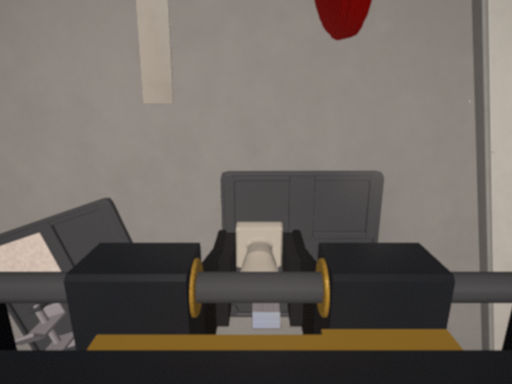

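```bash
python3 - <<'E'
from h import *
im,_,C=load("w4")
cv2.imwrite("pics/w4z.png",cv2.resize(im[160:260,200:400,::-1],None,fx=4,fy=4,interpolation=cv2.INTER_CUBIC))
cv2.imwrite("pics/w4y.png",cv2.resize(im[190:310,0:220,::-1],None,fx=3.5,fy=3.5,interpolation=cv2.INTER_CUBIC))
E
```

```text
(no output)
```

View pics/w4z.png

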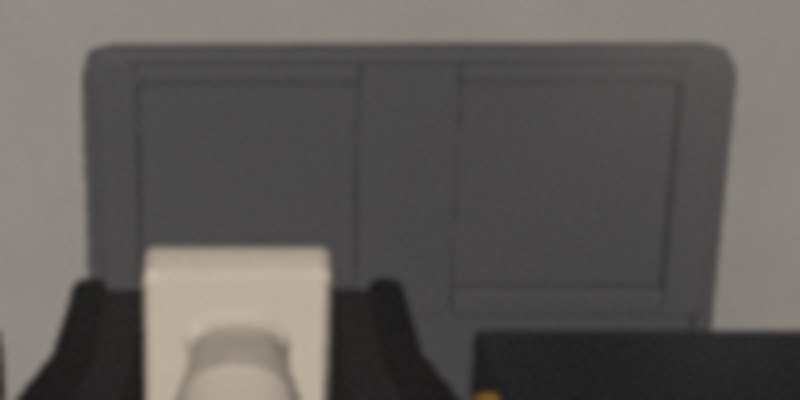

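```bash
python3 - <<'E'
from h import *
im,_,C=load("w4")
f=lambda l:np.array(l,float)/4+[200,160]-.4
L=[(137,65),(359,65),(460,65),(682,65),(665,312),(451,312)]
w=plane(C,f(L),0.0065); print((w*1000).round(1))
for i,j in ((0,1),(2,3),(3,4),(4,5),(5,2)): print(np.linalg.norm(w[i]-w[j]))
Bc=w[2:6].mean(0); print("B",Bc); e=w[3]-w[0]; th=np.degrees(np.arctan2(e[1],e[0])); print("yaw",th-90)
a=np.radians(th-90);R=np.array([[np.cos(a),-np.sin(a)],[np.sin(a),np.cos(a)]])
o=Bc[:2]-R@[-.037,.032]; print("origin",o,"A",o+R@[-.037,-.032], "A from top edge", w[:2].mean(0)[:2]+R@[.022,0])
T=plane(C,f([(85,46),(735,46)]),.0065);print("outer",T.round(4), np.linalg.norm(T[0]-T[1]))
go(0.505,-0.124,0.0,78.5)
E
```

```text
[[ 476.8 -139.9    6.5]
 [ 485.4  -97.2    6.5]
 [ 489.4  -77.8    6.5]
 [ 498.1  -35.     6.5]
 [ 549.5  -44.3    6.5]
 [ 540.7  -87.7    6.5]]
0.043566153112987206
0.04361739750606459
0.05229037926158516
0.0442959536203423
0.0522579734676348
B [ 0.51941828 -0.0611913   0.0065    ]
yaw -11.48667819298295
origin [ 0.54930473 -0.09991856] A [ 0.50667332 -0.12390945] A from top edge [ 0.50265359 -0.12293568]
outer [[ 0.471  -0.149   0.0065]
 [ 0.4963 -0.0244  0.0065]] 0.12713680621816217
shift cm [-0.66  0.16 10.55] turn [ 0.1 -0.3  0. ] t 5.18 q6 -1.83 pos [ 0.4987 -0.1245  0.1056]
```

Request:
{"fn": "drive_tool", "kwargs": {"targets": [0, 0, 2, 0, 0, 0, 0, 0, 4, 0, 0, 0, 0, 0, 6, 0, 0, 0, 0, 0, 7, 0, 0, 0, 0, 0, 7, 0, 0, 0, 0, 0, 7, 0, 0, 0]}}

```text
time: 5.68
position: [0.5009, -0.1252, 0.0379]
tool_rot: [0.1, 0.995, 0.0, -0.0]
ft_force: [0.4, 0.1, 0.0]
grip_width: 0.0244
```

```bash
python3 - <<'E'
from h import *
go(0.504,-0.1235,0.009,78.5)
snap("w5")
E
```

```text
shift cm [-0.27  0.23  2.89] turn [ 0.  -0.   0.1] t 5.68 q6 -1.83 pos [ 0.5009 -0.1252  0.0379]
```

View pics/w5.png

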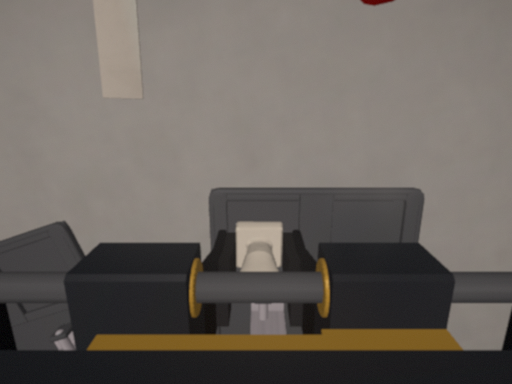

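Request:
{"fn": "drive_tool", "kwargs": {"targets": [-0.2, 0.2, 1, 0, 0, 0, -0.3, 0.2, 1.8, 0, 0, 0, -0.3, 0.2, 2.5, 0, 0, 0, -0.3, 0.2, 2.8, 0, 0, 0, -0.3, 0.2, 2.85, 0, 0, 0, -0.3, 0.2, 2.85, 0, 0, 0, -0.3, 0.2, 2.85, 0, 0, 0, -0.3, 0.2, 2.85, 0, 0, 0]}}

```text
time: 6.4
position: [0.5041, -0.1244, 0.009]
tool_rot: [0.1, 0.995, -0.0, 0.0]
ft_force: [0.3, 0.3, -0.5]
grip_width: 0.024
```

Request:
{"fn": "drive_tool", "kwargs": {"targets": [0, 0, 0.05, 0, 0, 0, 0, 0, 0.05, 0, 0, 0, 0, 0, 0.05, 0, 0, 0, 0, 0, 0.05, 0, 0, 0], "grip": 0.08}}

```text
time: 6.73
position: [0.5041, -0.1244, 0.0086]
tool_rot: [0.1, 0.995, -0.0, 0.0]
ft_force: [0.2, -0.1, 0.2]
grip_width: 0.0384
```

Request:
{"fn": "drive_tool", "kwargs": {"targets": [0, 0, -1, 0, 0, 0, 0, 0, -3, 0, 0, 0, 0, 0, -6, 0, 0, 0, 0, 0, -10, 0, 0, 0, 0, 0, -14, 0, 0, 0, 0, 0, -16, 0, 0, 0, 0, 0, -16, 0, 0, 0]}}

```text
time: 7.32
position: [0.5072, -0.1257, 0.1743]
tool_rot: [0.1, 0.995, -0.002, 0.006]
ft_force: [-0.5, -0.2, 0.7]
grip_width: 0.04
```

```bash
python3 - <<'E'
from h import *
snap("w6")
# canine corners refine from w3
im,_,C=load("w3")
cv2.imwrite("pics/w3z.png",cv2.resize(im[120:220,120:400,::-1],None,fx=2.8,fy=2.8,interpolation=cv2.INTER_CUBIC))
E
```

```text
(no output)
```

View pics/w6.png

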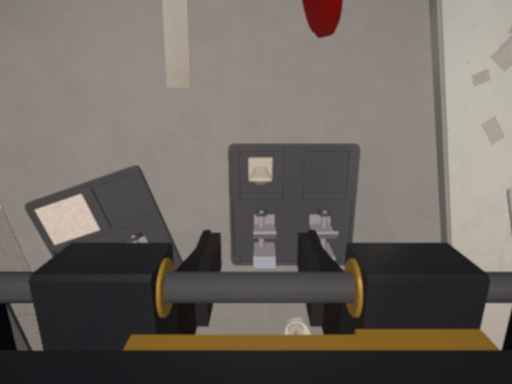

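View pics/w3z.png

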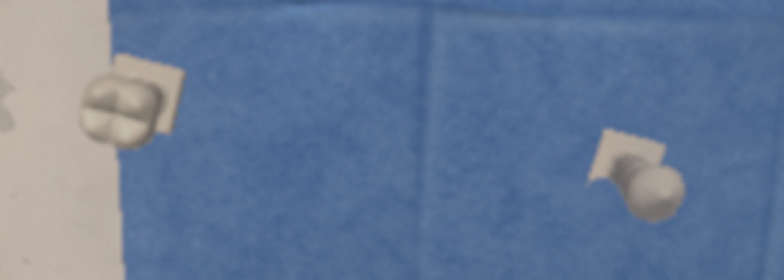

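```bash
python3 - <<'E'
from h import *
_,_,C3=load("w3");_,_,C2=load("w2")
f=lambda l:np.array(l,float)/2.8+[120,120]-.3
f2=lambda l:np.array(l,float)/2.2+[70,165]-.3
for n,a,b in [("c",(605,128),(682,117)),("c",(665,145),(755,133)),("m",(117,53),(87,25)),("m",(185,70),(172,43)),("m",(171,133),(156,119))]:
    X,e=tri([C3,C2],[f([a]),f2([b])]);print(n,X.round(4),np.round(e,4),plane(C2,f2([b]),0.0107).round(4),plane(C3,f([a]),0.0107).round(4))
print(plane(C3,f([(588,185)]),.0107).round(4))
w=plane(C2,f2([(682,117),(755,133)]),.0107)
im,_,C=load("w6")
cv2.imwrite("pics/w6z.png",cv2.resize(im[135:275,220:370,::-1],None,fx=4.2,fy=4.2,interpolation=cv2.INTER_CUBIC))
E
```

```text
c [0.4069 0.3634 0.0116] [0.0002 0.0002] [[0.4074 0.3636 0.0107]] [[0.407  0.3637 0.0107]]
c [0.4133 0.386  0.0084] [0.0003 0.0003] [[0.4122 0.3851 0.0107]] [[0.413  0.3851 0.0107]]
m [0.3812 0.1963 0.0105] [0.0001 0.0001] [[0.381  0.1963 0.0107]] [[0.3813 0.1964 0.0107]]
m [0.3876 0.2178 0.0056] [0.0003 0.0003] [[0.3861 0.2194 0.0107]] [[0.387  0.2191 0.0107]]
m [0.409  0.2125 0.0097] [0.0001 0.0001] [[0.4086 0.2128 0.0107]] [[0.4089 0.2129 0.0107]]
[[0.4276 0.3591 0.0107]]
```

View pics/w6z.png

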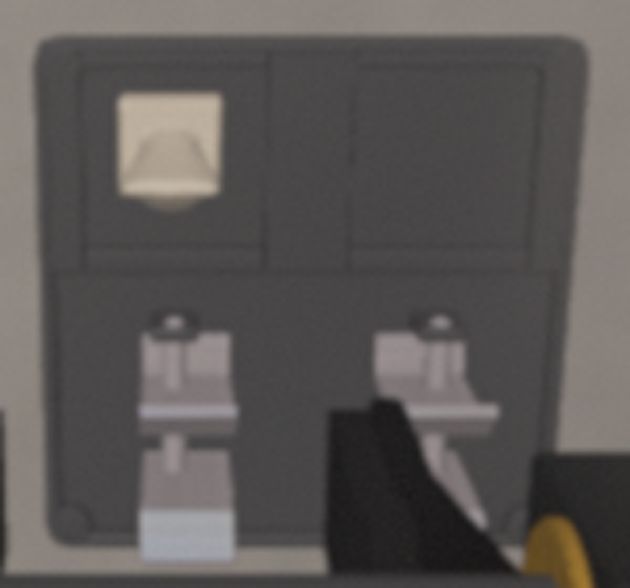

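```bash
python3 - <<'E'
from h import *
_,_,C=load("w6")
f=lambda l:np.array(l,float)/4.2+[220,135]-.38
def sh(n,l,z):
    w=plane(C,f(l),z); print(n,(w*1000).round(1).tolist()); return w
A=sh("A",[(82,60),(270,60)],.0065); B=sh("B",[(354,60),(540,60)],.0065)
O=sh("outer top",[(60,36),(560,36)],.0065); e=O[1]-O[0]; a=np.arctan2(e[1],e[0])-np.pi/2; print("yaw",np.degrees(a))
ax=np.array([np.cos(a),np.sin(a)]); ay=np.array([-ax[1],ax[0]])
ctr=sh("pockets foot floor",[(118,94),(222,94)],.012); print("inc foot ctr",ctr.mean(0)[:2]+ax*.012)
L=sh("left side",[(36,80),(42,300)],.0065);Rr=sh("right side",[(586,80),(573,300)],.0065); Bt=sh("bottom edge",[(100,546),(135,546)],.0065)
for n,P in (("top",O),("L",L),("R",Rr),("B",Bt)): print(n,"along x",(P[:,:2]@ax).round(4),"along y",(P[:,:2]@ay).round(4))
mid=sh("midline",[(60,271),(540,271)],.0065); print(mid[:,:2]@ax)
N=sh("near fin tops",[(138,406),(238,406),(500,406)],.044); print("x",(N[:,:2]@ax).round(4),"y",(N[:,:2]@ay).round(4))
F=sh("far fin tops",[(139,512),(234,512),(139,560),(234,560)],.044); print("x",(F[:,:2]@ax).round(4),"y",(F[:,:2]@ay).round(4))
print("pockets y",(np.r_[A,B][:,:2]@ay).round(4),"x",(np.r_[A,B][:,:2]@ax).round(4))
go(0.4215,0.3715,0.10,76)
E
```

```text
A [[478.3, -139.8, 6.5], [486.9, -97.1, 6.5]]
B [[490.8, -78.0, 6.5], [499.3, -35.8, 6.5]]
outer top [[471.9, -143.6, 6.5], [494.6, -30.6, 6.5]]
yaw -11.367089999569544
pockets foot floor [[486.8, -132.9, 12.0], [491.5, -109.5, 12.0]]
inc foot ctr [ 0.50093643 -0.12357485]
left side [[480.8, -151.4, 6.5], [533.8, -162.0, 6.5]]
right side [[506.0, -25.9, 6.5], [559.3, -35.1, 6.5]]
bottom edge [[602.0, -162.2, 6.5], [603.8, -153.4, 6.5]]
top along x [0.491 0.491] along y [-0.0478  0.0675]
L along x [0.5012 0.5553] along y [-0.0536 -0.0536]
R along x [0.5012 0.5552] along y [0.0744 0.0758]
B along x [0.6222 0.6222] along y [-0.0404 -0.0314]
midline [[527.5, -156.1, 6.5], [550.3, -42.1, 6.5]]
[0.54786735 0.54780774]
near fin tops [[550.3, -140.7, 44.0], [554.7, -119.0, 44.0], [566.0, -62.3, 44.0]]
x [0.5673 0.5672 0.5672] y [-0.0295 -0.0074  0.0505]
far fin tops [[575.8, -145.7, 44.0], [580.0, -124.6, 44.0], [587.7, -148.2, 44.0], [591.9, -126.9, 44.0]]
x [0.5932 0.5932 0.6054 0.6053] y [-0.0294 -0.0079 -0.0295 -0.0077]
pockets y [-0.0428  0.0008  0.0202  0.0633] x [0.4965 0.4965 0.4965 0.4965]
shift cm [18.17 47.    6.97] turn [-0.1  0.4  2.5] t 7.37 q6 -1.83 pos [ 0.5057 -0.125   0.1719]
```

Request:
{"fn": "drive_tool", "kwargs": {"targets": [1, 3, 0, 0, 0, 0, 2.4, 6.5, 0, 0, 0, 0, 3.9, 10.4, 0, 0, 0, 0, 5.4, 14.2, 0, 0, 0, 0, 7, 18, 0, 0, 0, 0.5, 8.4, 21.8, 0, 0, 0, 1, 9.9, 25.6, 0, 0, 0, 1.5, 11.4, 29.4, 0, 0, 0, 2, 12.9, 33.2, 0, 0, 0, 2.5, 14.4, 37, 0, 0, 0, 2.5, 15.9, 41, 0, 0, 0, 2.5, 17.3, 44.7, 0, 0, 0, 2.5], "grip": -0.2}}

```text
time: 8.37
position: [0.4214, 0.3495, 0.1671]
tool_rot: [0.122, 0.993, -0.001, -0.001]
ft_force: [0.5, -0.8, 0.3]
grip_width: 0.0519
```

Request:
{"fn": "drive_tool", "kwargs": {"targets": [0.9, 2.3, 2, 0, 0, 0, 0.9, 2.3, 5, 0, 0, 0, 0.9, 2.3, 8, 0, 0, 0, 0.9, 2.3, 8, 0, 0, 0, 0.9, 2.3, 8, 0, 0, 0]}}

```text
time: 8.78
position: [0.418, 0.3714, 0.0862]
tool_rot: [0.122, 0.993, -0.002, -0.003]
ft_force: [0.4, -0.0, 0.5]
grip_width: 0.0528
```

```bash
python3 - <<'E'
from h import *
go(0.4215,0.3715,0.0075,76)
im,_,C=snap("w7")
E
```

```text
shift cm [-0.38  0.13  7.87] turn [-0.3 -0.3  0. ] t 8.78 q6 -0.8 pos [0.418  0.3714 0.0862]
```

View pics/w7.png

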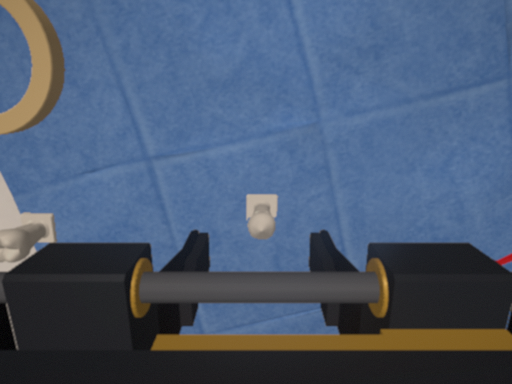

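```bash
python3 - <<'E'
from h import *
_,_,C=load("w7"); w=plane(C,[(247.2,195.3),(277,195.3)],.0107);print(w); e=w[1]-w[0]; a=np.arctan2(e[1],e[0]);print(np.degrees(a), w.mean(0)+.012*np.array([np.sin(a),-np.cos(a),0]))
E
```

```text
[[0.40847322 0.36474885 0.0107    ]
 [0.41366583 0.38586212 0.0107    ]]
76.18288241878557 [0.42272228 0.3724396  0.0107    ]
```

Request:
{"fn": "drive_tool", "kwargs": {"targets": [0, 0, 2, 0, 0, 0, -0.1, 0, 4.5, 0, 0, 0, -0.1, 0, 6.5, 0, 0, 0, -0.1, 0, 7, 0, 0, 0, -0.1, 0, 7, 0, 0, 0, -0.1, 0, 7, 0, 0, 0]}}

```text
time: 9.33
position: [0.4224, 0.3727, 0.02]
tool_rot: [0.122, 0.993, 0.001, 0.001]
ft_force: [0.3, 0.0, 1.1]
grip_width: 0.0522
```

```bash
python3 - <<'E'
from h import *
go(0.4222,0.372,0.0075,76)
E
```

```text
shift cm [ 0.   -0.07  1.25] turn [ 0.1  0.1 -0. ] t 9.33 q6 -0.8 pos [0.4224 0.3727 0.02  ]
```

Request:
{"fn": "drive_tool", "kwargs": {"targets": [0, 0, 0.7, 0, 0, 0, 0, 0, 1.1, 0, 0, 0, 0, 0, 1.15, 0, 0, 0, 0, 0, 1.15, 0, 0, 0, 0, 0, 1.15, 0, 0, 0]}}

```text
time: 9.75
position: [0.4214, 0.3725, 0.0073]
tool_rot: [0.122, 0.993, 0.0, 0.0]
ft_force: [0.1, -0.1, 0.4]
grip_width: 0.0526
```

Request:
{"fn": "drive_tool", "kwargs": {"targets": [0, 0, 0, 0, 0, 0, 0, 0, 0, 0, 0, 0, 0, 0, 0, 0, 0, 0, 0, 0, 0, 0, 0, 0, 0, 0, 0, 0, 0, 0, 0, 0, 0, 0, 0, 0, 0, 0, 0, 0, 0, 0], "grip": 1, "squeeze": 15}}

```text
time: 10.33
position: [0.4213, 0.3724, 0.0071]
tool_rot: [0.122, 0.993, -0.0, 0.0]
ft_force: [-0.1, 0.4, -0.7]
grip_width: 0.0245
```

Request:
{"fn": "drive_tool", "kwargs": {"targets": [0, 0, -2, 0, 0, 0, 0, 0, -5, 0, 0, 0, 0, 0, -9, 0, 0, 0, 0, 0, -13, 0, 0, 0, 0, 0, -16, 0, 0, 0, 0, 0, -16, 0, 0, 0]}}

```text
time: 10.83
position: [0.4249, 0.3747, 0.1736]
tool_rot: [0.122, 0.993, 0.004, 0.005]
ft_force: [0.5, 1.0, -0.4]
grip_width: 0.0238
```

```bash
python3 - <<'E'
from h import *
go(0.5169,-0.0605,0.17,78.6)
snap("w8")
E
```

```text
shift cm [-19.43 -40.02   0.17] turn [ 0.5  0.6 -2.6] t 10.83 q6 -0.8 pos [0.4249 0.3747 0.1736]
```

View pics/w8.png

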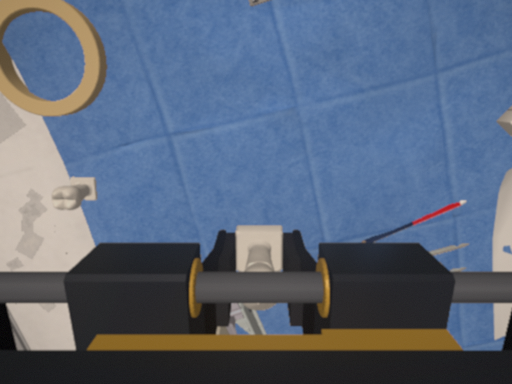

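Request:
{"fn": "drive_tool", "kwargs": {"targets": [-1, -2, 0, 0, 0, 0, -2.7, -5.5, 0, 0, 0, 0, -4.4, -9, 0, 0, 0, 0, -6.2, -12.5, 0, 0, 0, 0, -8, -16.1, 0, 0, 0, -0.5, -9.8, -19.7, 0, 0, 0, -1, -11.6, -23.3, 0, 0, 0, -1.5, -13.4, -26.9, 0, 0, 0, -2, -15.2, -30.5, 0, 0, 0, -2.6, -17, -34.1, 0, 0, 0, -2.6, -18.6, -37.5, 1, 0, 0, -2.6, -19.7, -39.7, 3, 0, 0, -2.6]}}

```text
time: 11.88
position: [0.5183, -0.0644, 0.1372]
tool_rot: [0.1, 0.995, -0.001, 0.002]
ft_force: [1.0, -0.1, -1.2]
grip_width: 0.0242
```

Request:
{"fn": "drive_tool", "kwargs": {"targets": [0, 0, 2, 0, 0, 0, 0, 0, 5, 0, 0, 0, 0, 0, 8, 0, 0, 0, 0, 0, 9, 0, 0, 0, 0, 0, 9, 0, 0, 0, 0, 0, 9, 0, 0, 0]}}

```text
time: 12.38
position: [0.5158, -0.0601, 0.0463]
tool_rot: [0.099, 0.995, 0.0, -0.001]
ft_force: [0.5, 0.3, -0.2]
grip_width: 0.024
```

```bash
python3 - <<'E'
from h import *
go(0.5169,-0.0605,0.0088,78.6)
snap("w9")
E
```

```text
shift cm [-0.12 -0.02  3.75] turn [ 0.  -0.1  0. ] t 12.38 q6 -1.7 pos [ 0.5158 -0.0601  0.0463]
```

View pics/w9.png

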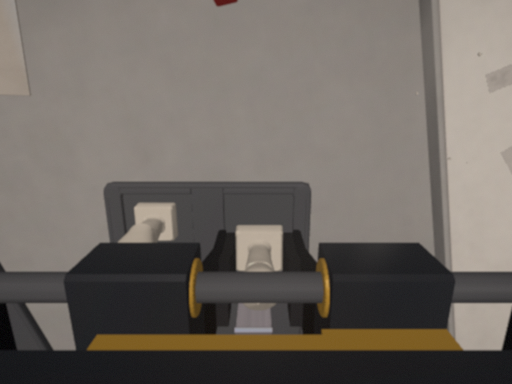

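Request:
{"fn": "drive_tool", "kwargs": {"targets": [0, 0, 1, 0, 0, 0, -0.1, 0, 2.2, 0, 0, 0, -0.1, 0, 3.2, 0, 0, 0, -0.1, 0, 3.6, 0, 0, 0, -0.1, 0, 3.7, 0, 0, 0, -0.1, 0, 3.7, 0, 0, 0, -0.1, 0, 3.7, 0, 0, 0]}}

```text
time: 13.02
position: [0.5176, -0.0606, 0.01]
tool_rot: [0.099, 0.995, -0.0, 0.0]
ft_force: [-0.0, 0.4, -0.5]
grip_width: 0.0242
```

Request:
{"fn": "drive_tool", "kwargs": {"targets": [0, 0, 0.1, 0, 0, 0, 0, 0, 0.1, 0, 0, 0]}}

```text
time: 13.18
position: [0.5177, -0.0607, 0.0093]
tool_rot: [0.099, 0.995, -0.0, 0.0]
ft_force: [-0.5, -0.0, -0.9]
grip_width: 0.0239
```

Request:
{"fn": "drive_tool", "kwargs": {"targets": [0, 0, 0, 0, 0, 0, 0, 0, 0, 0, 0, 0, 0, 0, 0, 0, 0, 0, 0, 0, 0, 0, 0, 0], "grip": 0.08}}

```text
time: 13.52
position: [0.5176, -0.0606, 0.0092]
tool_rot: [0.099, 0.995, -0.0, 0.0]
ft_force: [0.5, 0.0, -0.3]
grip_width: 0.0383
```

Request:
{"fn": "drive_tool", "kwargs": {"targets": [0, 0, -1, 0, 0, 0, 0, 0, -3, 0, 0, 0, 0, 0, -6, 0, 0, 0, 0, 0, -10, 0, 0, 0, 0, 0, -14, 0, 0, 0, 0, 0, -16, 0, 0, 0, 0, 0, -16, 0, 0, 0]}}

```text
time: 14.1
position: [0.5208, -0.0616, 0.1748]
tool_rot: [0.099, 0.995, -0.001, 0.006]
ft_force: [0.8, -0.2, -0.2]
grip_width: 0.0405
```

```bash
python3 - <<'E'
from h import *
snap("w10"); go(0.395,0.2045,0.1,76.2)
E
```

```text
shift cm [17.47 23.6   7.09] turn [-0.   0.4  2.4] t 14.15 q6 -1.7 pos [ 0.5192 -0.0611  0.1724]
```

View pics/w10.png

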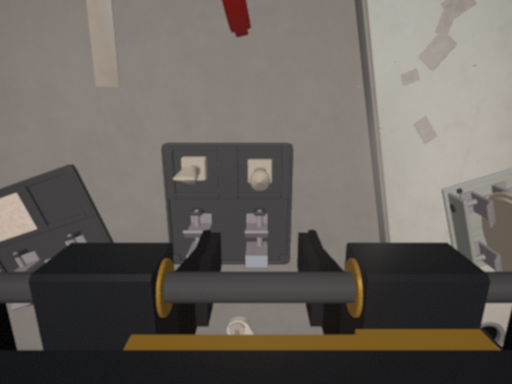

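Request:
{"fn": "drive_tool", "kwargs": {"targets": [1.5, 2, 0, 0, 0, 0, 3.9, 5, 0, 0, 0, 0, 6.2, 8, 0, 0, 0, 0.5, 8.5, 11.2, 0, 0, 0, 1, 10.8, 14.4, 0, 0, 0, 1.5, 13, 17.6, 0, 0, 0, 2, 15.2, 20.6, 1, 0, 0, 2.4, 17, 23, 3, 0, 0, 2.4, 17.5, 23.6, 6, 0, 0, 2.4, 17.5, 23.6, 8, 0, 0, 2.4, 17.5, 23.6, 8, 0, 0, 2.4, 17.5, 23.6, 8, 0, 0, 2.4], "grip": -0.2}}

```text
time: 15.15
position: [0.3908, 0.2049, 0.0877]
tool_rot: [0.12, 0.993, -0.001, -0.002]
ft_force: [0.4, 0.3, -0.3]
grip_width: 0.0526
```

```bash
python3 - <<'E'
from h import *
im,_,C=snap("w11"); go(0.395,0.2045,0.0075,76.2)
cv2.imwrite("pics/w11z.png",cv2.resize(im[160:260,200:320,::-1],None,fx=5,fy=5,interpolation=cv2.INTER_CUBIC))
E
```

```text
shift cm [-0.31  0.03  8.12] turn [-0.1 -0.1  0. ] t 15.2 q6 -1.1 pos [0.3921 0.205  0.0887]
```

View pics/w11z.png

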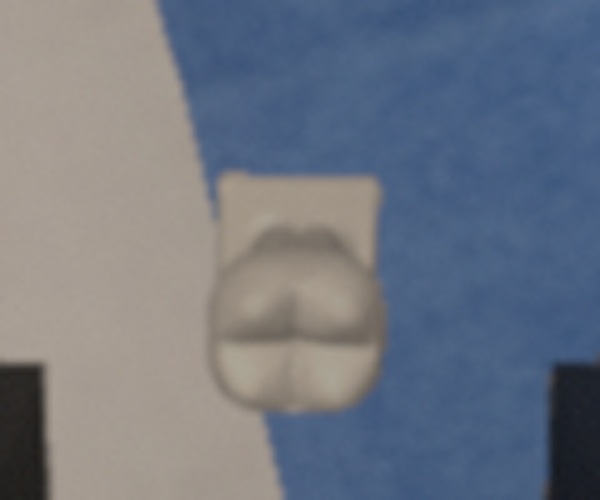

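```bash
python3 - <<'E'
from h import *
_,_,C=load("w11"); w=plane(C,[(243.4,194.4),(275.8,195.2)],.0107);print(w); e=w[1]-w[0]; a=np.arctan2(e[1],e[0]);c=w.mean(0)+.012*np.array([np.sin(a),-np.cos(a),0]);print(np.degrees(a),c)
go(c[0],c[1],.0075,76)
E
```

```text
[[0.38049161 0.1957566  0.0107    ]
 [0.38669815 0.21872236 0.0107    ]]
74.87698128681401 [0.3951793  0.20410877 0.0107    ]
shift cm [-0.34 -0.    8.12] turn [-0.1 -0.1  0.2] t 15.2 q6 -1.1 pos [0.3921 0.205  0.0887]
```

Request:
{"fn": "drive_tool", "kwargs": {"targets": [-0.1, 0, 2, 0, 0, 0.5, -0.15, 0, 4.5, 0, 0, 1, -0.15, 0, 6.5, 0, 0, 1, -0.15, 0, 7, 0, 0, 1, -0.15, 0, 7, 0, 0, 1, -0.15, 0, 7, 0, 0, 1]}}

```text
time: 15.7
position: [0.3947, 0.2047, 0.0199]
tool_rot: [0.129, 0.992, 0.0, 0.001]
ft_force: [0.3, 0.2, -1.2]
grip_width: 0.0522
```

```bash
python3 - <<'E'
from h import *
go(0.3953,0.2043,.0075,75)
E
```

```text
shift cm [-0.06 -0.02  1.24] turn [0.  0.1 0.2] t 15.7 q6 -1.09 pos [0.3947 0.2047 0.0199]
```

Request:
{"fn": "drive_tool", "kwargs": {"targets": [0, 0, 0.7, 0, 0, 0, -0.1, 0, 1.1, 0, 0, 0, -0.1, 0, 1.15, 0, 0, 0, -0.1, 0, 1.15, 0, 0, 0, -0.1, 0, 1.15, 0, 0, 0]}}

```text
time: 16.12
position: [0.395, 0.2047, 0.0077]
tool_rot: [0.129, 0.992, 0.0, 0.0]
ft_force: [-0.5, 0.1, 0.4]
grip_width: 0.0526
```

Request:
{"fn": "drive_tool", "kwargs": {"targets": [0, 0, 0, 0, 0, 0, 0, 0, 0, 0, 0, 0, 0, 0, 0, 0, 0, 0, 0, 0, 0, 0, 0, 0, 0, 0, 0, 0, 0, 0, 0, 0, 0, 0, 0, 0, 0, 0, 0, 0, 0, 0], "grip": 1}}

```text
time: 16.7
position: [0.3949, 0.2046, 0.0076]
tool_rot: [0.129, 0.992, -0.0, -0.0]
ft_force: [0.2, -0.4, 0.8]
grip_width: 0.0241
```

Request:
{"fn": "drive_tool", "kwargs": {"targets": [0, 0, -2, 0, 0, 0, 0, 0, -5, 0, 0, 0, 0, 0, -9, 0, 0, 0, 0, 0, -13, 0, 0, 0, 0, 0, -16, 0, 0, 0, 0, 0, -16, 0, 0, 0, 0, 0, -16, 0, 0, 0]}}

```text
time: 17.28
position: [0.396, 0.2049, 0.1692]
tool_rot: [0.129, 0.992, 0.001, 0.002]
ft_force: [-0.0, -0.9, -1.3]
grip_width: 0.024
```

```bash
python3 - <<'E'
from h import *
c=np.array([.5455,-.2986]);a=np.radians(7.4);R=np.array([[np.cos(a),-np.sin(a)],[np.sin(a),np.cos(a)]])
p=c+R@[-.037,.032];print("pocket",p,"holder",c+R@[.03,0]); go(p[0],p[1],.17,97.4)
snap("w12")
E
```

```text
pocket [ 0.50468671 -0.27163196] holder [ 0.57525013 -0.29473613]
shift cm [-22.66 -43.31  -0.08] turn [  0.1   0.3 -22.2] t 17.28 q6 -1.09 pos [0.396  0.2049 0.1692]
```

View pics/w12.png

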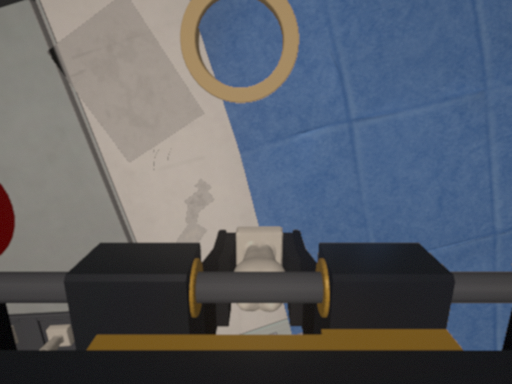

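Request:
{"fn": "drive_tool", "kwargs": {"targets": [-1, -2, 0, 0, 0, -1, -2.7, -5.3, 0, 0, 0, -3, -4.5, -8.8, 0, 0, 0, -5, -6.4, -12.3, 0, 0, 0, -7, -8.2, -15.8, 0, 0, 0, -9, -10.1, -19.3, 0, 0, 0, -11, -12, -22.8, 0, 0, 0, -13, -13.8, -26.3, 0, 0, 0, -15, -15.6, -29.8, 0, 0, 0, -17, -17.4, -33.3, 0, 0, 0, -19, -19.2, -36.8, 0, 0, 0, -20.5, -21.1, -40.3, 0, 0, 0, -22.2]}}

```text
time: 18.33
position: [0.4946, -0.2399, 0.1648]
tool_rot: [-0.065, 0.998, 0.002, -0.002]
ft_force: [0.8, 0.3, -0.7]
grip_width: 0.0238
```

```bash
python3 - <<'E'
from h import *
go(.5047,-.2716,.1,97.4)
E
```

```text
shift cm [-0.62 -3.3   6.46] turn [ 0.2 -0.2  0.1] t 18.33 q6 -2.36 pos [ 0.4946 -0.2399  0.1648]
```

Request:
{"fn": "drive_tool", "kwargs": {"targets": [-0.2, -2, 0.5, 0, 0, 0, -0.3, -3.3, 2, 0, 0, 0, -0.3, -3.3, 5, 0, 0, 0, -0.3, -3.3, 7, 0, 0, 0, -0.3, -3.3, 8, 0, 0, 0, -0.3, -3.3, 8, 0, 0, 0, -0.3, -3.3, 8, 0, 0, 0]}}

```text
time: 18.92
position: [0.5026, -0.2704, 0.0861]
tool_rot: [-0.065, 0.998, 0.001, -0.001]
ft_force: [0.4, -0.2, -0.0]
grip_width: 0.024
```

```bash
python3 - <<'E'
from h import *
im,_,C=snap("w13")
go(.5047,-.2716,.009,97.4)
cv2.imwrite("pics/w13z.png",cv2.resize(im[150:270,180:380,::-1],None,fx=4,fy=4,interpolation=cv2.INTER_CUBIC))
E
```

```text
shift cm [-0.12 -0.08  7.83] turn [ 0. -0.  0.] t 18.97 q6 -2.39 pos [ 0.5035 -0.271   0.0873]
```

View pics/w13.png

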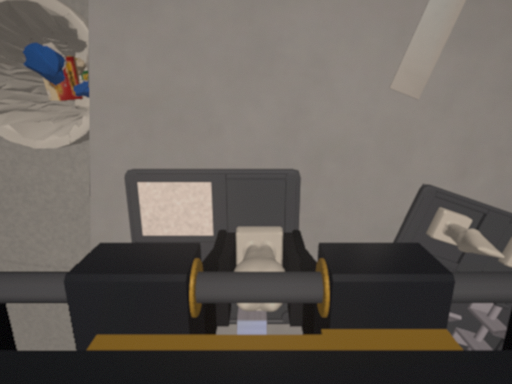

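View pics/w13z.png

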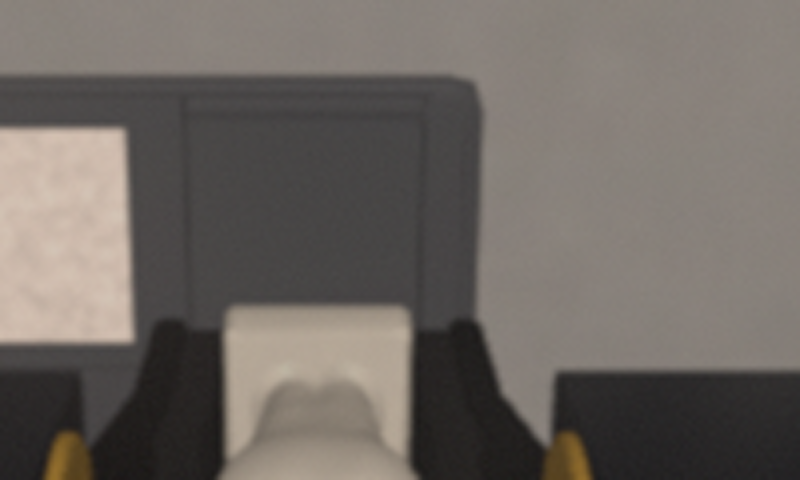

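Pocket near-edge corners: zoom (185,97) and (425,97).

```bash
python3 - <<'E'
from h import *
_,_,C=load("w13"); f=lambda l:np.array(l,float)/4+[180,150]-.4
w=plane(C,f([(185,98),(426,98)]),.0065); e=w[1]-w[0]; a=np.arctan2(e[1],e[0]); ax=np.array([np.sin(a),-np.cos(a),0]); print(w.round(4),np.linalg.norm(e),np.degrees(a)-90, w.mean(0)+.022*ax)
c=w.mean(0)+.022*ax; go(c[0],c[1],.009,97.4)
E
```

```text
[[ 0.4836 -0.2969  0.0065]
 [ 0.4779 -0.2534  0.0065]] 0.0439186287708167 7.468572755351218 [ 0.50256244 -0.27227617  0.0065    ]
shift cm [ 0.1  -0.12  7.83] turn [ 0. -0.  0.] t 18.97 q6 -2.39 pos [ 0.5035 -0.271   0.0873]
```

Request:
{"fn": "drive_tool", "kwargs": {"targets": [0, -0.1, 2, 0, 0, 0, 0, -0.1, 4.5, 0, 0, 0, 0, -0.1, 6, 0, 0, 0, 0, -0.1, 6.9, 0, 0, 0, 0, -0.1, 7.3, 0, 0, 0, 0, -0.1, 7.5, 0, 0, 0, 0, -0.1, 7.6, 0, 0, 0, 0, -0.1, 7.6, 0, 0, 0]}}

```text
time: 19.63
position: [0.5042, -0.2726, 0.0124]
tool_rot: [-0.065, 0.998, -0.001, 0.001]
ft_force: [1.0, -0.4, 0.0]
grip_width: 0.0238
```

Request:
{"fn": "drive_tool", "kwargs": {"targets": [0, 0, 0.2, 0, 0, 0, 0, 0, 0.2, 0, 0, 0, 0, 0, 0.2, 0, 0, 0]}}

```text
time: 19.88
position: [0.5037, -0.2723, 0.0099]
tool_rot: [-0.065, 0.998, -0.0, 0.0]
ft_force: [-0.7, 0.4, 0.1]
grip_width: 0.0242
```

Request:
{"fn": "drive_tool", "kwargs": {"targets": [0, 0, 0, 0, 0, 0, 0, 0, 0, 0, 0, 0, 0, 0, 0, 0, 0, 0, 0, 0, 0, 0, 0, 0], "grip": 0.08}}

```text
time: 20.22
position: [0.5036, -0.2722, 0.0096]
tool_rot: [-0.065, 0.998, -0.0, 0.0]
ft_force: [-0.4, -0.2, -0.2]
grip_width: 0.038
```

Request:
{"fn": "drive_tool", "kwargs": {"targets": [0, 0, -1, 0, 0, 0, 0, 0, -3, 0, 0, 0, 0, 0, -6, 0, 0, 0, 0, 0, -10, 0, 0, 0, 0, 0, -14, 0, 0, 0, 0, 0, -17, 0, 0, 0, 0, 0, -17, 0, 0, 0]}}

```text
time: 20.8
position: [0.5071, -0.2749, 0.1872]
tool_rot: [-0.065, 0.998, -0.005, 0.005]
ft_force: [0.5, -1.2, 0.3]
grip_width: 0.0402
```

```bash
python3 - <<'E'
from h import *
im,_,C=snap("w14")
cv2.imwrite("pics/w14z.png",cv2.resize(im[130:280,150:330,::-1],None,fx=4,fy=4,interpolation=cv2.INTER_CUBIC))
E
```

```text
(no output)
```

View pics/w14z.png

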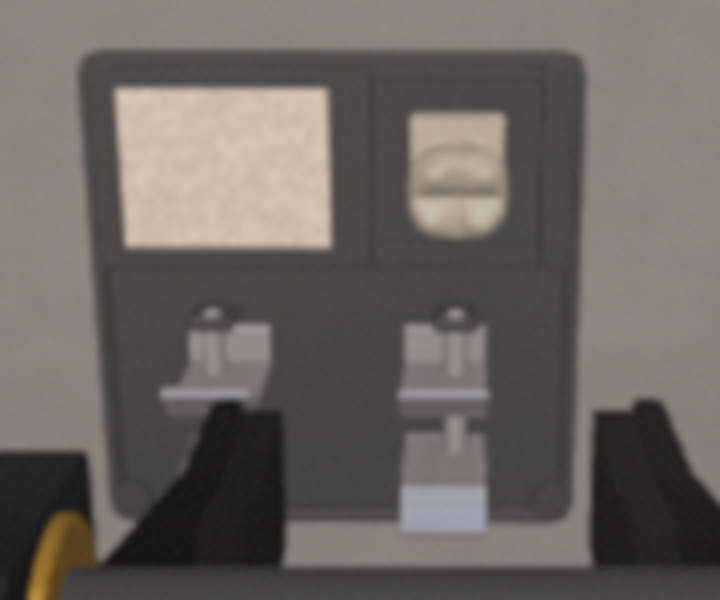

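```bash
python3 - <<'E'
from h import *
_,_,C=load("w14")
f=lambda l:np.array(l,float)/4+[150,130]-.38
pl=lambda l,z:plane(C,f(l),z)[:,:2]
O=pl([(110,51),(560,51)],.0065); e=O[1]-O[0]; a=np.arctan2(e[1],e[0])-np.pi/2; print("yaw",np.degrees(a))
ax=np.array([np.cos(a),np.sin(a)]); ay=np.array([-ax[1],ax[0]])
for n,l,z in [("top",[(110,51),(560,51)],.0065),("L",[(81,90),(94,260)],.0065),("R",[(584,90),(578,260)],.0065),("B",[(150,520),(530,520)],.0065),("pocket",[(372,76),(544,76)],.0065),("nearfins",[(160,388),(397,388),(490,388)],.044),("molarfoot",[(408,113),(506,113)],.012)]:
    w=pl(l,z); print(n,"x",(w@ax).round(4),"y",(w@ay).round(4))
    if n=="molarfoot": print(w.mean(0)+ax*.012)
np.save("pics/axc.npy",np.r_[ax,ay]);print(ax,ay)
print(yawnow(),robot.get_obs()["position"])
E
```

```text
yaw 7.592741475004427
top x [0.4361 0.4361] y [-0.4238 -0.3104]
L x [0.446  0.4912] y [-0.4319 -0.432 ]
R x [0.446 0.491] y [-0.304  -0.3043]
B x [0.5674 0.5669] y [-0.422  -0.3155]
pocket x [0.4424 0.4424] y [-0.3578 -0.3142]
nearfins x [0.5122 0.512  0.512 ] y [-0.408  -0.3507 -0.3282]
molarfoot x [0.4509 0.4509] y [-0.3485 -0.3239]
[ 0.50324437 -0.27213057]
[0.99123229 0.13213082] [-0.13213082  0.99123229]
97.43270601766096 [ 0.50567029 -0.27376953  0.18418972]
```

```bash
python3 - <<'E'
from h import *
im=cv2.imread("pics/top0.png");d=np.load("pics/top0_d.npy");C=cam("top");P=depthpts(C,d)
reg=np.zeros(d.shape,bool);reg[110:170,130:230]=1
hsv=cv2.cvtColor(im,cv2.COLOR_BGR2HSV)
for lo,hi,n in ((.045,.06,"bar"),(.06,.2,"hi")):
    m=(reg&(P[:,:,2]>lo)&(P[:,:,2]<hi)&(d>0)).astype(np.uint8)
    nn,lab,st,ce=cv2.connectedComponentsWithStats(m)
    for i in range(1,nn):
        if st[i,4]<20: continue
        Q=P[lab==i]; c=Q.mean(0); u,s,vt=np.linalg.svd(Q[:,:2]-c[:2],full_matrices=False); 
        t=Q[Q[:,2]>np.percentile(Q[:,2],70)]
        print(n,st[i],"mean",c.round(4),"dir",np.degrees(np.arctan2(vt[0,1],vt[0,0])).round(1),"zmax",np.percentile(Q[:,2],98).round(4),"topmean",t.mean(0).round(4))
_,_,C=load("w10")
E
```

```text
hi [198 116  10  36 227] mean [0.6113 0.159  0.0914] dir -173.3 zmax 0.1057 topmean [0.6164 0.1601 0.1027]
hi [173 123   9  31 204] mean [0.601  0.2281 0.0796] dir -173.8 zmax 0.0912 topmean [0.6051 0.2296 0.0883]
hi [147 126   9  30 180] mean [0.5962 0.2984 0.0675] dir -173.0 zmax 0.0732 topmean [0.5954 0.2986 0.0707]
```

```bash
python3 - <<'E'
from h import *
go(0.6115,0.159,0.17,96.3)
E
```

```text
shift cm [-16.08  41.55   1.23] turn [-0.4  0.4  1.1] t 20.85 q6 -2.39 pos [ 0.5057 -0.2738  0.1842]
```

Request:
{"fn": "drive_tool", "kwargs": {"targets": [-1, 2.5, 0, 0, 0, 0, -2.3, 6, 0, 0, 0, 0, -3.8, 9.7, 0, 0, 0, 0, -5.2, 13.4, 0, 0, 0, 0, -6.6, 17.1, 0, 0, 0, 0, -8.1, 20.8, 0, 0, 0, 0, -9.5, 24.5, 0, 0, 0, 0, -10.9, 28.2, 0, 0, 0, 0.5, -12.4, 31.9, 0, 0, 0, 1, -13.8, 35.6, 0, 0, 0, 1, -15.3, 39.2, 0, 0, 0, 1, -16.3, 41.4, 0.5, 0, 0, 1], "grip": 0.08}}

```text
time: 21.85
position: [0.6115, 0.1634, 0.174]
tool_rot: [-0.057, 0.998, 0.001, -0.0]
ft_force: [0.3, -0.9, -0.2]
grip_width: 0.0403
```

Request:
{"fn": "drive_tool", "kwargs": {"targets": [0, 0, 0.5, 0, 0, 0, 0, 0, 0.5, 0, 0, 0, 0, 0, 0.5, 0, 0, 0, 0, 0, 0.5, 0, 0, 0]}}

```text
time: 22.18
position: [0.6109, 0.158, 0.1689]
tool_rot: [-0.055, 0.998, -0.0, -0.001]
ft_force: [0.3, 0.5, 0.1]
grip_width: 0.0401
```

```bash
python3 - <<'E'
from h import *
im,_,C=snap("w15"); go(0.6115,0.159,0.17,96.3)
E
```

```text
shift cm [-0.03  0.11 -0.07] turn [-0.  -0.1  0. ] t 22.23 q6 -1.6 pos [0.6113 0.1579 0.1693]
```

View pics/w15.png

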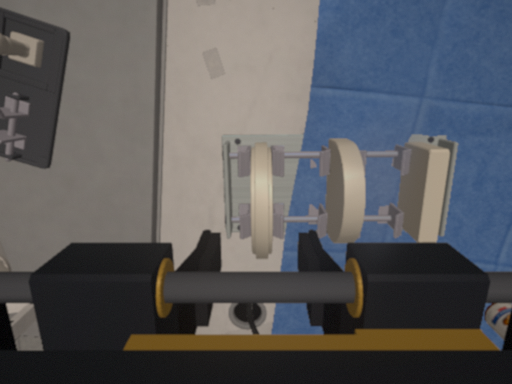

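```bash
python3 - <<'E'
from h import *
im,d,C=load("w15"); P=depthpts(C,d)
cv2.imwrite("pics/w15z.png",cv2.resize(im[125:275,210:460,::-1],None,fx=3.2,fy=3.2,interpolation=cv2.INTER_CUBIC))
reg=np.zeros(d.shape,bool);reg[130:245,235:400]=1
hsv=cv2.cvtColor(im[:,:,::-1],cv2.COLOR_BGR2HSV)
for (u0,u1,lo) in ((245,280,.06),(322,370,.055),(400,450,.05)):
    m=np.zeros(d.shape,bool);m[130:245,u0:u1]=1; m&=(P[:,:,2]>lo)&(d>0); Q=P[m]; c=Q.mean(0);u,s,vt=np.linalg.svd(Q[:,:2]-c[:2],full_matrices=False);print(c.round(4),np.degrees(np.arctan2(vt[0,1],vt[0,0])),"z",np.percentile(Q[:,2],[90,99]).round(4),"x@ztop",Q[Q[:,2]>np.percentile(Q[:,2],85)].mean(0).round(4))
E
```

```text
[0.6028 0.1584 0.0937] 6.886779548696453 z [0.1032 0.1045] x@ztop [0.6175 0.1602 0.1035]
[0.5991 0.2253 0.0816] 10.004013120473132 z [0.0878 0.2441] x@ztop [0.6001 0.2213 0.1134]
[0.5936 0.291  0.073 ] 40.3836794038798 z [0.0679 0.2446] x@ztop [0.585  0.2646 0.1266]
```

View pics/w15z.png

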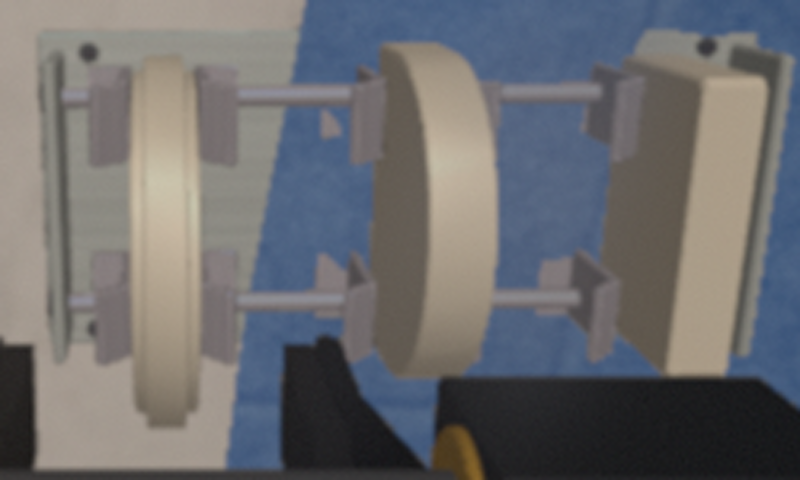

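```bash
python3 - <<'E'
from h import *
_,_,C=load("w15"); f=lambda l:np.array(l,float)/3.2+[210,125]-.35
a=plane(C,f([(75,97),(330,95),(520,93),(590,91)]),.0165);b=plane(C,f([(75,302),(330,300),(520,298)]),.0165);print(a.round(4),b.round(4))
print("slope",np.degrees(np.arctan2(*(a[2]-a[0])[[1,0]])))
# round edge rim left/right at disc rows near top  z~.1
g=plane(C,f([(133,200),(200,200),(133,300),(200,300)]),.099);print(g.round(4))
# D top midline: left edge 430 / right 495 at row 215
g=plane(C,f([(429,215),(497,215)]),.085);print(g.round(4), g.mean(0))
E
```

```text
[[0.5895 0.1314 0.0165]
 [0.5806 0.2053 0.0165]
 [0.5738 0.2602 0.0165]
 [0.571  0.2804 0.0165]] [[0.6528 0.1372 0.0165]
 [0.6434 0.2152 0.0165]
 [0.6362 0.2732 0.0165]]
slope 96.92868027563838
[[0.5966 0.151  0.099 ]
 [0.5949 0.1658 0.099 ]
 [0.6199 0.1535 0.099 ]
 [0.6182 0.1686 0.099 ]]
[[0.5961 0.2207 0.085 ]
 [0.5943 0.2366 0.085 ]] [0.59523371 0.22867404 0.085     ]
```

Request:
{"fn": "drive_tool", "kwargs": {"targets": [-0.5, 0.2, 1.5, 0, 0, -0.6, -0.6, 0.2, 4, 0, 0, -0.6, -0.6, 0.2, 5, 0, 0, -0.6, -0.6, 0.2, 5, 0, 0, -0.6, -0.6, 0.2, 5, 0, 0, -0.6]}}

```text
time: 22.65
position: [0.6168, 0.1615, 0.1185]
tool_rot: [-0.061, 0.998, -0.0, -0.001]
ft_force: [-0.1, -0.0, -0.0]
grip_width: 0.0398
```

```bash
python3 - <<'E'
from h import *
im,_,C=snap("w16"); go(0.617,0.1607,0.066,96.9)
E
```

```text
shift cm [ 0.08 -0.09  5.35] turn [-0.  -0.   0.1] t 22.7 q6 -1.61 pos [0.6177 0.1617 0.1195]
```

View pics/w16.png

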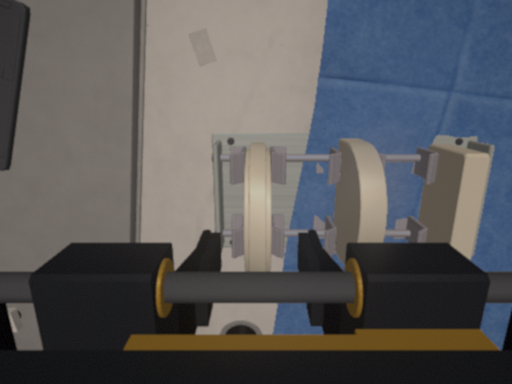

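Request:
{"fn": "drive_tool", "kwargs": {"targets": [0, 0, 1.5, 0, 0, 0, 0, -0.05, 3, 0, 0, 0, 0, -0.05, 4.5, 0, 0, 0, 0, -0.05, 5.1, 0, 0, 0, 0, -0.05, 5.2, 0, 0, 0, 0, -0.05, 5.2, 0, 0, 0, 0, -0.05, 5.2, 0, 0, 0]}}

```text
time: 23.28
position: [0.6184, 0.1617, 0.0687]
tool_rot: [-0.061, 0.998, 0.0, 0.001]
ft_force: [-0.3, 0.5, 0.9]
grip_width: 0.04
```

Request:
{"fn": "drive_tool", "kwargs": {"targets": [0, 0, 0, 0, 0, 0, 0, 0, 0, 0, 0, 0, 0, 0, 0, 0, 0, 0, 0, 0, 0, 0, 0, 0, 0, 0, 0, 0, 0, 0, 0, 0, 0, 0, 0, 0, 0, 0, 0, 0, 0, 0], "grip": 1, "squeeze": 30}}

```text
time: 23.87
position: [0.6177, 0.1617, 0.0678]
tool_rot: [-0.061, 0.998, 0.0, 0.0]
ft_force: [-1.0, 1.1, 1.8]
grip_width: 0.0153
```

Request:
{"fn": "drive_tool", "kwargs": {"targets": [0, 0, -1, 0, 0, 0, 0, 0, -3, 0, 0, 0, 0, 0, -6, 0, 0, 0, 0, 0, -9.5, 0, 0, 0, 0, 0, -13, 0, 0, 0, 0, 0, -16, 0, 0, 0, 0, 0, -16, 0, 0, 0, 0, 0, -16, 0, 0, 0]}}

```text
time: 24.53
position: [0.6186, 0.1617, 0.2303]
tool_rot: [-0.061, 0.998, -0.0, 0.003]
ft_force: [-0.3, 0.5, -2.0]
grip_width: 0.0158
```

```bash
python3 - <<'E'
from h import *
im,_,C=snap("w17"); go(0.5755,-0.105,0.2,-11.4)
E
```

```text
shift cm [  7.38 -25.94   2.8 ] turn [ -0.    0.  -71.6] t 24.58 q6 -1.61 pos [0.617  0.1615 0.228 ]
```

View pics/w17.png

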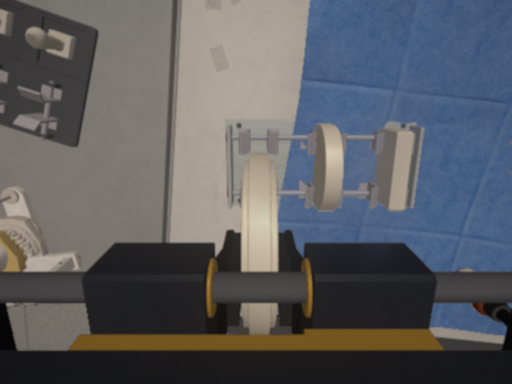

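Request:
{"fn": "drive_tool", "kwargs": {"targets": [0.3, -1, 0, 0, 0, 4, 0.8, -3, 0, 0, 0, 10, 1.4, -5, 0, 0, 0, 16, 2, -7, 0, 0, 0, 23, 2.6, -9, 0, 0, 0, 30, 3.2, -11, 0, 0, 0, 37, 3.8, -13, 0, 0, 0, 44, 4.3, -15, 0, 0, 0, 51, 4.9, -17, 0, 0, 0, 58, 5.5, -19, 0, 0, 0, 65, 6, -21, 0, 0, 0, 72, 6.6, -23, 0, 0, 0, 79]}}

```text
time: 25.58
position: [0.5782, -0.0753, 0.225]
tool_rot: [0.59, 0.807, -0.001, -0.003]
ft_force: [0.0, 0.3, -0.1]
grip_width: 0.0157
```

```bash
python3 - <<'E'
from h import *
print(yawnow()); o=robot.get_obs(); print(o["position"],o["q"])
a=np.radians(yawnow()); y=np.array([np.cos(a),np.sin(a)]);x=np.array([y[1]*-1,y[0]])
R=Ro.from_quat(o["tool_rot"]).as_matrix(); print(R.T@(np.array([.5755,-.105,.2])-o["position"])*100)
E
```

```text
17.66929996982507
[ 0.57819862 -0.0752796   0.22504758] [-3.20980202e-01  4.70191257e-01  1.53347762e+00 -5.38422047e-05
  1.14344834e+00 -6.29337992e-01]
[-2.75797148 -1.14794225  2.50109633]
```

Request:
{"fn": "drive_tool", "kwargs": {"targets": [-0.8, -0.3, 0, 0, 0, 7, -1.8, -0.7, 0, 0, 0, 14, -2.5, -1, 0, 0, 0, 21, -2.8, -1.15, 0, 0, 0, 27, -2.8, -1.15, 1.5, 0, 0, 29.2, -2.8, -1.15, 4, 0, 0, 29.2, -2.8, -1.15, 6, 0, 0, 29.2, -2.8, -1.15, 7, 0, 0, 29.2, -2.8, -1.15, 7, 0, 0, 29.2, -2.8, -1.15, 7, 0, 0, 29.2]}}

```text
time: 26.42
position: [0.577, -0.1046, 0.1562]
tool_rot: [0.773, 0.635, -0.001, -0.001]
ft_force: [-0.4, 0.6, -1.6]
grip_width: 0.0162
```

```bash
python3 - <<'E'
from h import *
im,_,C=snap("w18"); go(0.5755,-0.105,0.0675,-11.4)
E
```

```text
shift cm [-0.05 -0.24  8.99] turn [-0.  -0.   0.2] t 26.47 q6 -0.17 pos [ 0.5779 -0.105   0.1574]
```

View pics/w18.png

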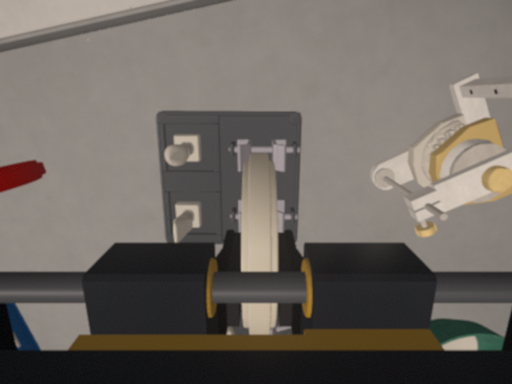

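```bash
python3 - <<'E'
from h import *
im,_,C=load("w18")
cv2.imwrite("pics/w18z.png",cv2.resize(im[100:250,150:320,::-1],None,fx=4.5,fy=4.0,interpolation=cv2.INTER_CUBIC))
E
```

```text
(no output)
```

View pics/w18z.png

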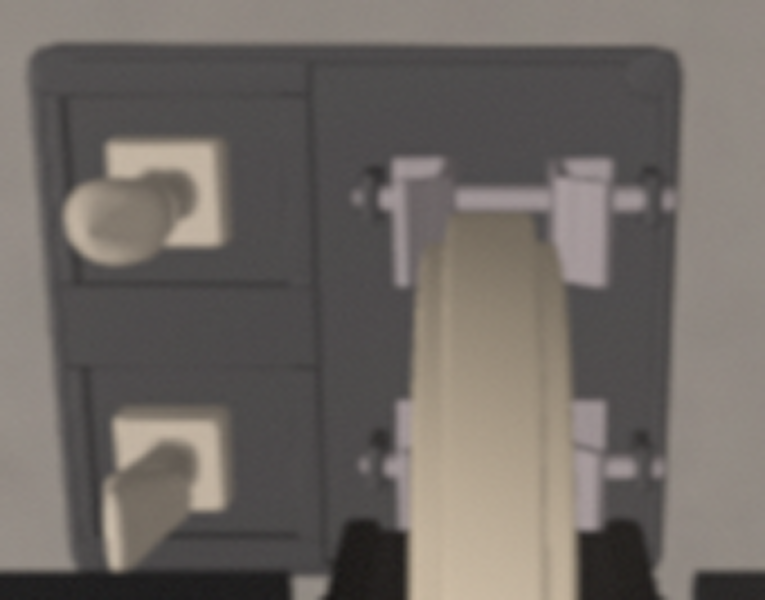

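```bash
python3 - <<'E'
from h import *
_,_,C=load("w18"); f=lambda l:np.array(l,float)/[4.5,4.0]+[150,100]-.38
w=plane(C,f([(393,160),(612,160),(396,528),(605,528)]),.044); print(w.round(4)); print(w[:2].mean(0),w[2:].mean(0),np.linalg.norm(w[0]-w[1]))
m=w.mean(0);print("centre",m); e=w[:2].mean(0)-w[2:].mean(0);print("y dir",np.degrees(np.arctan2(e[1],e[0])), np.linalg.norm(e))
go(m[0],m[1],.0675,-11.4)
E
```

```text
[[ 0.5679 -0.0585  0.044 ]
 [ 0.6063 -0.066   0.044 ]
 [ 0.5517 -0.1364  0.044 ]
 [ 0.5914 -0.1442  0.044 ]]
[ 0.58712062 -0.06226686  0.044     ] [ 0.57155318 -0.14030575  0.044     ] 0.03913082987231182
centre [ 0.5793369  -0.10128631  0.044     ]
y dir 78.71854265426441 0.07957646602221242
shift cm [0.39 0.07 8.99] turn [-0.  -0.   0.2] t 26.47 q6 -0.17 pos [ 0.5779 -0.105   0.1574]
```

Request:
{"fn": "drive_tool", "kwargs": {"targets": [0.1, 0, 1.5, 0, 0, 0, 0.1, 0, 3.5, 0, 0, 0, 0.1, 0, 4.5, 0, 0, 0, 0.1, 0, 5.2, 0, 0, 0, 0.1, 0, 5.8, 0, 0, 0, 0.1, 0, 6, 0, 0, 0]}}

```text
time: 26.97
position: [0.5781, -0.104, 0.0973]
tool_rot: [0.773, 0.635, -0.0, -0.0]
ft_force: [-0.8, -0.3, -0.8]
grip_width: 0.016
```

Request:
{"fn": "drive_tool", "kwargs": {"targets": [0, 0, 0.5, 0, 0, 0, 0, 0, 1, 0, 0, 0, 0, 0, 1.4, 0, 0, 0, 0, 0, 1.6, 0, 0, 0, 0, 0, 1.6, 0, 0, 0]}}

```text
time: 27.38
position: [0.5778, -0.1039, 0.0811]
tool_rot: [0.773, 0.635, -0.0, -0.0]
ft_force: [0.5, -0.1, -1.3]
grip_width: 0.0159
```

```bash
python3 - <<'E'
from h import *
im,_,C=snap("w19"); go(0.5778,-0.1034,0.0675,-11.4)
cv2.imwrite("pics/w19z.png",cv2.resize(im[100:250,150:350,::-1],None,fx=4,fy=4.0,interpolation=cv2.INTER_CUBIC))
E
```

```text
shift cm [ 0.05 -0.03  1.39] turn [-0.  -0.   0.2] t 27.43 q6 -0.17 pos [ 0.578  -0.104   0.0814]
```

View pics/w19z.png

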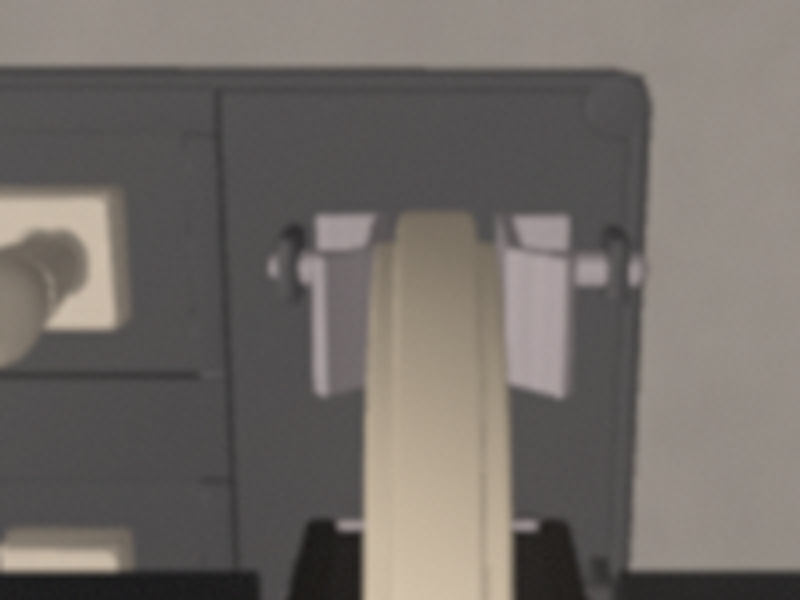

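Request:
{"fn": "drive_tool", "kwargs": {"targets": [0, 0, 0.4, 0, 0, 0, 0, 0, 0.8, 0, 0, 0, 0, 0, 1.1, 0, 0, 0, 0, 0, 1.25, 0, 0, 0, 0, 0, 1.25, 0, 0, 0, 0, 0, 1.25, 0, 0, 0]}}

```text
time: 27.93
position: [0.578, -0.1039, 0.0689]
tool_rot: [0.773, 0.635, -0.0, -0.0]
ft_force: [-0.1, -0.2, -1.7]
grip_width: 0.0161
```

Request:
{"fn": "drive_tool", "kwargs": {"targets": [0, 0, 0.1, 0, 0, 0, 0, 0, 0.15, 0, 0, 0, 0, 0, 0.15, 0, 0, 0]}}

```text
time: 28.18
position: [0.578, -0.104, 0.0675]
tool_rot: [0.773, 0.635, -0.0, -0.0]
ft_force: [0.3, -0.5, -1.5]
grip_width: 0.0159
```

Request:
{"fn": "drive_tool", "kwargs": {"targets": [0, 0, 0.1, 0, 0, 0, 0, 0, 0.15, 0, 0, 0, 0, 0, 0.15, 0, 0, 0]}}

```text
time: 28.43
position: [0.5783, -0.1042, 0.0663]
tool_rot: [0.773, 0.635, 0.0, 0.0]
ft_force: [0.3, -0.7, 0.6]
grip_width: 0.016
```

Request:
{"fn": "drive_tool", "kwargs": {"targets": [0, 0, 0, 0, 0, 0, 0, 0, 0, 0, 0, 0, 0, 0, 0, 0, 0, 0, 0, 0, 0, 0, 0, 0], "grip": 0.2}}

```text
time: 28.77
position: [0.578, -0.1039, 0.0661]
tool_rot: [0.773, 0.635, 0.0, 0.0]
ft_force: [-0.1, 1.3, -0.4]
grip_width: 0.032
```

Request:
{"fn": "drive_tool", "kwargs": {"targets": [0, 0, -1, 0, 0, 0, 0, 0, -3, 0, 0, 0, 0, 0, -6, 0, 0, 0, 0, 0, -10, 0, 0, 0, 0, 0, -14, 0, 0, 0, 0, 0, -15, 0, 0, 0, 0, 0, -15, 0, 0, 0]}}

```text
time: 29.35
position: [0.5807, -0.1048, 0.2211]
tool_rot: [0.773, 0.635, 0.003, 0.004]
ft_force: [1.2, -0.1, -0.6]
grip_width: 0.0347
```

```bash
python3 - <<'E'
from h import *
im,_,C=snap("w20"); go(0.609,0.2304,0.2,96.9)
E
```

```text
shift cm [33.42 -3.54  1.78] turn [ 0.3 -0.1 71.9] t 29.4 q6 -0.17 pos [ 0.5789 -0.1043  0.2183]
```

View pics/w20.png

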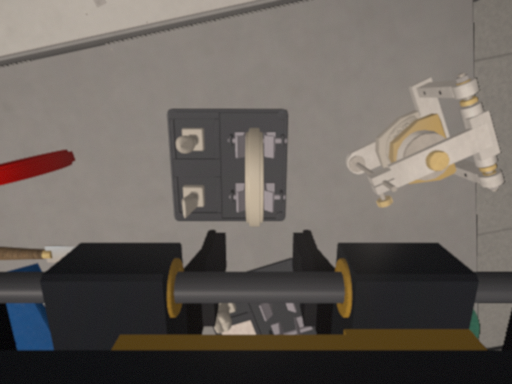

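Request:
{"fn": "drive_tool", "kwargs": {"targets": [1, 0, 0, 0, 0, -4, 3, -0.3, 0, 0, 0, -10, 5.3, -0.5, 0, 0, 0, -17, 7.6, -0.8, 0, 0, 0, -24, 10, -1, 0, 0, 0, -31, 12.4, -1.3, 0, 0, 0, -38, 14.8, -1.5, 0, 0, 0, -45, 17.2, -1.8, 0, 0, 0, -52, 19.6, -2, 0, 0, 0, -59, 22, -2.3, 0, 0, 0, -66, 24.4, -2.6, 0, 0, 0, -73, 26.8, -2.8, 0, 0, 0, -80], "grip": 0.08}}

```text
time: 30.4
position: [0.6005, 0.1654, 0.2131]
tool_rot: [0.181, 0.984, -0.001, -0.003]
ft_force: [0.4, -0.1, 0.2]
grip_width: 0.04
```

```bash
python3 - <<'E'
from h import *
go(0.609,0.2304,0.2,96.9)
E
```

```text
shift cm [1.51 6.38 1.3 ] turn [ -0.1  -0.3 -27.7] t 30.4 q6 -1.12 pos [0.6005 0.1654 0.2131]
```

Request:
{"fn": "drive_tool", "kwargs": {"targets": [0.4, 1.6, 0, 0, 0, -7, 0.8, 3.4, 0, 0, 0, -14, 1.2, 5, 0, 0, 0, -21, 1.5, 6.2, 1, 0, 0, -27, 1.5, 6.3, 3.5, 0, 0, -28, 1.5, 6.3, 5, 0, 0, -28, 1.5, 6.3, 5, 0, 0, -28, 1.5, 6.3, 5, 0, 0, -28]}}

```text
time: 31.07
position: [0.6092, 0.2282, 0.1631]
tool_rot: [-0.06, 0.998, -0.0, -0.003]
ft_force: [0.3, -0.2, 0.2]
grip_width: 0.0402
```

```bash
python3 - <<'E'
from h import *
im,_,C=snap("w21");go(0.609,0.2304,0.05,96.9)
cv2.imwrite("pics/w21z.png",cv2.resize(im[110:250,190:370,::-1],None,fx=4,fy=4.0,interpolation=cv2.INTER_CUBIC))
E
```

```text
shift cm [ 0.09  0.23 11.47] turn [-0.  -0.2 -0.1] t 31.12 q6 -1.5 pos [0.6105 0.2282 0.1647]
```

View pics/w21z.png

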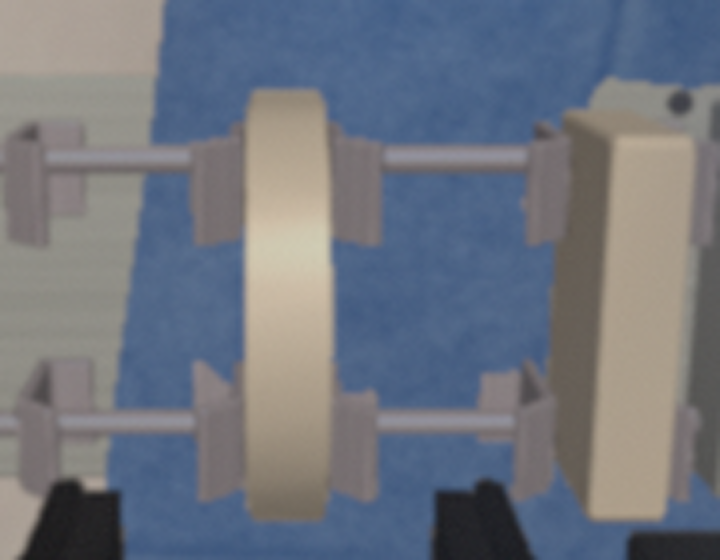

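```bash
python3 - <<'E'
from h import *
_,_,C=load("w21"); f=lambda l:np.array(l,float)/4+[190,110]-.38
g=plane(C,f([(246,270),(332,270)]),.087);print(g.round(4),g.mean(0),np.linalg.norm(g[0]-g[1]))
g2=plane(C,f([(247,510),(328,510),(250,92),(322,92)]),.043);print(g2.round(4),g2[:2].mean(0),g2[2:].mean(0))
r=plane(C,f([(420,155),(440,420)]),.0165);print(r)
E
```

```text
[[0.5888 0.2201 0.087 ]
 [0.587  0.2355 0.087 ]] [0.58792047 0.22781978 0.087     ] 0.015486647461790496
[[0.6538 0.2268 0.043 ]
 [0.6516 0.2448 0.043 ]
 [0.5616 0.2168 0.043 ]
 [0.5598 0.2316 0.043 ]] [0.65271052 0.23581993 0.043     ] [0.56070622 0.22419931 0.043     ]
[[0.57362759 0.25671946 0.0165    ]
 [0.63624656 0.27099736 0.0165    ]]
```

Request:
{"fn": "drive_tool", "kwargs": {"targets": [0.1, 0.2, 2, 0, 0, 0, 0.1, 0.2, 4.5, 0, 0, 0, 0.1, 0.2, 7, 0, 0, 0, 0.1, 0.2, 8.5, 0, 0, 0, 0.1, 0.2, 8.8, 0, 0, 0, 0.1, 0.2, 8.8, 0, 0, 0]}}

```text
time: 31.62
position: [0.61, 0.2301, 0.0777]
tool_rot: [-0.059, 0.998, -0.0, -0.001]
ft_force: [-1.4, -0.7, 0.7]
grip_width: 0.0401
```

```bash
python3 - <<'E'
from h import *
im,_,C=snap("w22");go(0.6075,0.2302,0.05,96.9)
E
```

```text
shift cm [0.34 0.03 2.89] turn [ 0.   0.1 -0.1] t 31.67 q6 -1.5 pos [0.6109 0.2303 0.0789]
```

View pics/w22.png

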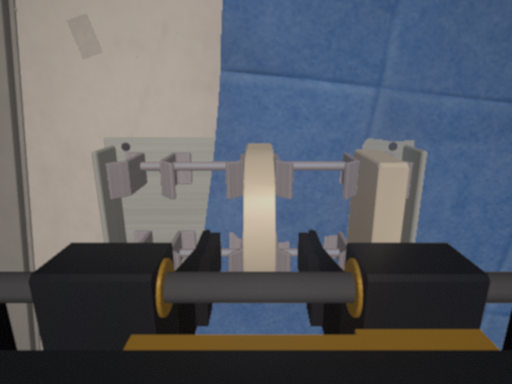

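Request:
{"fn": "drive_tool", "kwargs": {"targets": [0.2, 0, 1, 0, 0, 0, 0.3, 0, 2, 0, 0, 0, 0.3, 0, 2.6, 0, 0, 0, 0.3, 0, 2.8, 0, 0, 0, 0.3, 0, 2.8, 0, 0, 0, 0.3, 0, 2.8, 0, 0, 0]}}

```text
time: 32.17
position: [0.6071, 0.2301, 0.05]
tool_rot: [-0.06, 0.998, -0.0, -0.0]
ft_force: [-0.3, -0.3, -0.7]
grip_width: 0.0402
```

Request:
{"fn": "drive_tool", "kwargs": {"targets": [0, 0, 0, 0, 0, 0, 0, 0, 0, 0, 0, 0, 0, 0, 0, 0, 0, 0, 0, 0, 0, 0, 0, 0, 0, 0, 0, 0, 0, 0, 0, 0, 0, 0, 0, 0, 0, 0, 0, 0, 0, 0], "grip": 1, "squeeze": 30}}

```text
time: 32.75
position: [0.6072, 0.23, 0.0503]
tool_rot: [-0.06, 0.998, -0.0, 0.0]
ft_force: [-0.1, 0.0, 1.7]
grip_width: 0.0155
```

Request:
{"fn": "drive_tool", "kwargs": {"targets": [0, 0, -1, 0, 0, 0, 0, 0, -3, 0, 0, 0, 0, 0, -6, 0, 0, 0, 0, 0, -9.5, 0, 0, 0, 0, 0, -13, 0, 0, 0, 0, 0, -16, 0, 0, 0, 0, 0, -18, 0, 0, 0, 0, 0, -18, 0, 0, 0]}}

```text
time: 33.42
position: [0.6101, 0.2308, 0.2366]
tool_rot: [-0.06, 0.998, 0.001, 0.006]
ft_force: [0.5, 0.1, -1.2]
grip_width: 0.0156
```

```bash
python3 - <<'E'
from h import *
im,_,C=snap("w23");go(0.5744,-0.2947,0.22,7.6)
E
```

```text
shift cm [  9.65 -51.74   1.26] turn [ 0.3  0.3 89.2] t 33.47 q6 -1.5 pos [0.6086 0.2305 0.2335]
```

View pics/w23.png

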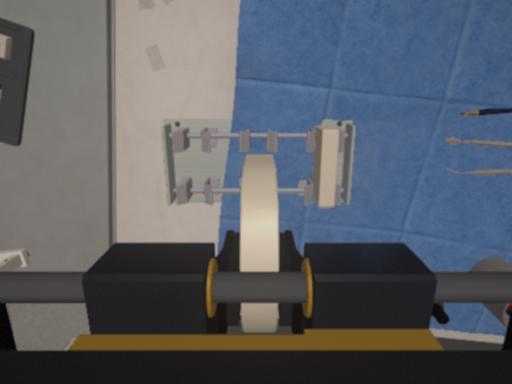

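Request:
{"fn": "drive_tool", "kwargs": {"targets": [0.3, -1.5, 0, 0, 0, 3, 0.9, -5, 0, 0, 0, 9, 1.6, -8.5, 0, 0, 0, 15, 2.2, -12, 0, 0, 0, 21, 2.9, -15.5, 0, 0, 0, 27, 3.5, -19, 0, 0, 0, 33, 4.2, -22.5, 0, 0, 0, 39, 4.8, -26, 0, 0, 0, 45, 5.5, -29.5, 0, 0, 0, 51, 6.1, -33, 0, 0, 0, 57, 6.8, -36.5, 0, 0, 0, 63, 7.4, -40, 0, 0, 0, 69]}}

```text
time: 34.47
position: [0.5792, -0.1769, 0.2279]
tool_rot: [0.519, 0.855, -0.0, -0.002]
ft_force: [0.2, -0.3, -0.3]
grip_width: 0.0155
```

```bash
python3 - <<'E'
from h import *
go(0.5744,-0.2947,0.22,7.6)
E
```

```text
shift cm [-10.23  -5.87   0.76] turn [-0.2 -0.2 19.9] t 34.47 q6 -0.96 pos [ 0.5792 -0.1769  0.2279]
```

Request:
{"fn": "drive_tool", "kwargs": {"targets": [-2.5, -1.5, 0, 0, 0, 6, -5.5, -3.3, 0, 0, 0, 12, -8.3, -5, 0, 0, 0, 18, -10.2, -6.1, 0, 0, 0, 20.2, -10.2, -6.1, 2, 0, 0, 20.2, -10.2, -6.1, 5, 0, 0, 20.2, -10.2, -6.1, 7.5, 0, 0, 20.2, -10.2, -6.1, 8, 0, 0, 20.2, -10.2, -6.1, 8, 0, 0, 20.2, -10.2, -6.1, 8, 0, 0, 20.2]}}

```text
time: 35.3
position: [0.5747, -0.2944, 0.1496]
tool_rot: [0.658, 0.753, -0.0, -0.001]
ft_force: [0.3, -0.3, -0.6]
grip_width: 0.0159
```

```bash
python3 - <<'E'
from h import *
im,_,C=snap("w24"); go(0.5744,-0.2947,0.049,7.6)
cv2.imwrite("pics/w24z.png",cv2.resize(im[90:250,150:350,::-1],None,fx=4,fy=3.7,interpolation=cv2.INTER_CUBIC))
E
```

```text
shift cm [ 0.04 -0.11 10.18] turn [0.1 0.1 0. ] t 35.35 q6 -0.78 pos [ 0.5754 -0.2949  0.1508]
```

View pics/w24z.png

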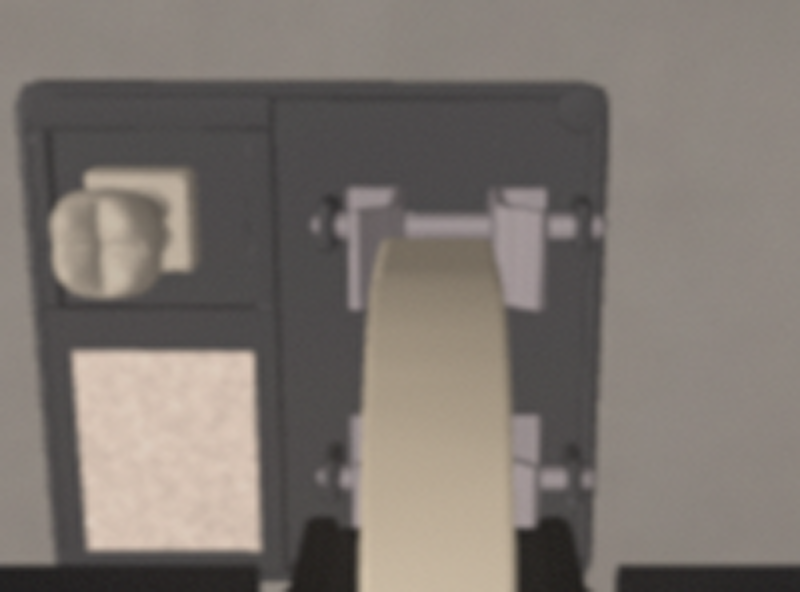

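```bash
python3 - <<'E'
from h import *
_,_,C=load("w24"); f=lambda l:np.array(l,float)/[4,3.7]+[150,90]-.38
w=plane(C,f([(348,190),(546,190),(352,527),(540,527)]),.044); m=w.mean(0);print(w.round(4),"centre",m,np.linalg.norm(w[0]-w[1])); e=w[:2].mean(0)-w[2:].mean(0);print(np.degrees(np.arctan2(e[1],e[0]))-90)
go(m[0],m[1],.049,7.6)
E
```

```text
[[ 0.5517 -0.2539  0.044 ]
 [ 0.5902 -0.2486  0.044 ]
 [ 0.5615 -0.3302  0.044 ]
 [ 0.601  -0.3249  0.044 ]] centre [ 0.57610133 -0.28939257  0.044     ] 0.03888506981609971
7.653844866545953
shift cm [ 0.54  0.13 10.18] turn [0.1 0.1 0. ] t 35.35 q6 -0.78 pos [ 0.5754 -0.2949  0.1508]
```

Request:
{"fn": "drive_tool", "kwargs": {"targets": [0.1, 0, 2, 0, 0, 0, 0.2, 0, 4, 0, 0, 0, 0.2, 0, 5.5, 0, 0, 0, 0.2, 0, 6.3, 0, 0, 0, 0.2, 0, 6.5, 0, 0, 0, 0.2, 0, 6.5, 0, 0, 0, 0.2, 0, 6.5, 0, 0, 0]}}

```text
time: 35.93
position: [0.5755, -0.2933, 0.0865]
tool_rot: [0.658, 0.753, 0.0, 0.001]
ft_force: [0.0, -0.6, -0.6]
grip_width: 0.016
```

```bash
python3 - <<'E'
from h import *
im,_,C=snap("w25"); go(0.5754,-0.2926,0.049,7.6)
cv2.imwrite("pics/w25z.png",cv2.resize(im[90:250,150:350,::-1],None,fx=4,fy=3.7,interpolation=cv2.INTER_CUBIC))
E
```

```text
shift cm [ 0.08 -0.01  3.76] turn [0.1 0.1 0. ] t 35.98 q6 -0.78 pos [ 0.5755 -0.2933  0.0866]
```

View pics/w25z.png

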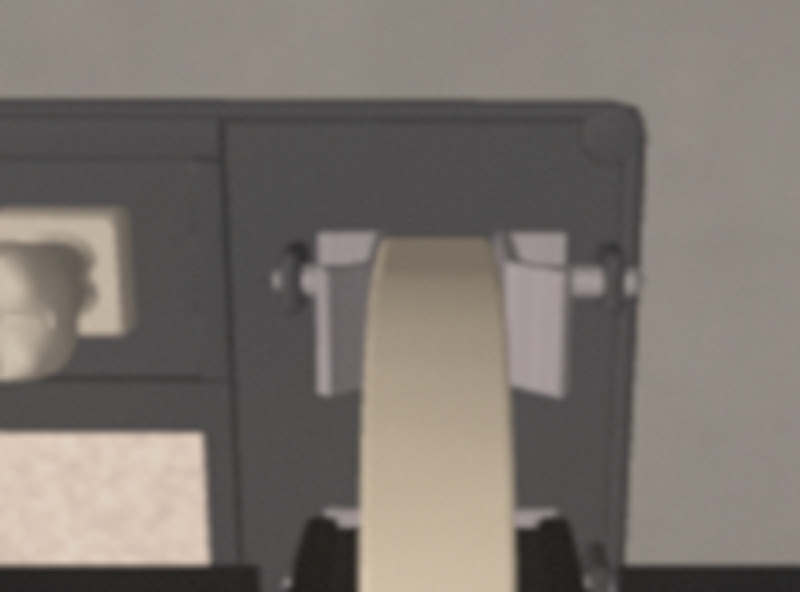

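Request:
{"fn": "drive_tool", "kwargs": {"targets": [0, 0, 0.6, 0, 0, 0, 0, 0, 1.2, 0, 0, 0, 0, 0, 1.8, 0, 0, 0, 0, 0, 2.4, 0, 0, 0, 0, 0, 2.8, 0, 0, 0, 0, 0, 2.8, 0, 0, 0]}}

```text
time: 36.48
position: [0.575, -0.2925, 0.0559]
tool_rot: [0.659, 0.752, 0.0, 0.0]
ft_force: [2.5, 0.4, -2.0]
grip_width: 0.0156
```

Request:
{"fn": "drive_tool", "kwargs": {"targets": [0, 0, 0.4, 0, 0, 0, 0, 0, 0.7, 0, 0, 0, 0, 0, 0.8, 0, 0, 0, 0, 0, 0.8, 0, 0, 0, 0, 0, 0.8, 0, 0, 0]}}

```text
time: 36.9
position: [0.575, -0.2927, 0.0489]
tool_rot: [0.659, 0.752, 0.0, 0.0]
ft_force: [4.0, -0.4, -3.0]
grip_width: 0.0159
```

Request:
{"fn": "drive_tool", "kwargs": {"targets": [0, 0.05, 0.1, 0, 0, 0, 0, 0.05, 0.15, 0, 0, 0, 0, 0.05, 0.15, 0, 0, 0]}}

```text
time: 37.15
position: [0.5751, -0.2927, 0.0481]
tool_rot: [0.659, 0.753, -0.0, 0.0]
ft_force: [2.7, -0.0, 2.6]
grip_width: 0.0158
```

Contact on the rods. Release.

Request:
{"fn": "drive_tool", "kwargs": {"targets": [0, 0, 0, 0, 0, 0, 0, 0, 0, 0, 0, 0, 0, 0, 0, 0, 0, 0, 0, 0, 0, 0, 0, 0], "grip": 0.2}}

```text
time: 37.48
position: [0.5742, -0.2923, 0.0471]
tool_rot: [0.658, 0.753, -0.0, -0.001]
ft_force: [0.2, 0.9, -0.2]
grip_width: 0.032
```

Request:
{"fn": "drive_tool", "kwargs": {"targets": [0, 0, -1, 0, 0, 0, 0, 0, -3, 0, 0, 0, 0, 0, -6, 0, 0, 0, 0, 0, -10, 0, 0, 0, 0, 0, -14, 0, 0, 0, 0, 0, -18, 0, 0, 0, 0, 0, -20, 0, 0, 0, 0, 0, -20, 0, 0, 0]}}

```text
time: 38.15
position: [0.5777, -0.2946, 0.2552]
tool_rot: [0.658, 0.753, 0.0, 0.007]
ft_force: [0.7, 0.7, 0.3]
grip_width: 0.0349
```

```bash
python3 - <<'E'
from h import *
im,_,C=snap("w26")
for n in ("top","scene"):
    a,d=robot.camera(n); cv2.imwrite(f"pics/{n}_end.png",a[:,:,::-1]); np.save(f"pics/{n}_end_d.npy",d)
s=cv2.imread("pics/scene_end.png"); cv2.imwrite("pics/s_end.png",cv2.resize(s[120:240,200:370],None,fx=4.5,fy=4.5,interpolation=cv2.INTER_CUBIC))
t=cv2.imread("pics/top_end.png"); cv2.imwrite("pics/t_end.png",cv2.resize(t[100:220,120:400],None,fx=2.8,fy=2.8,interpolation=cv2.INTER_CUBIC))
E
```

```text
(no output)
```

View pics/w26.png

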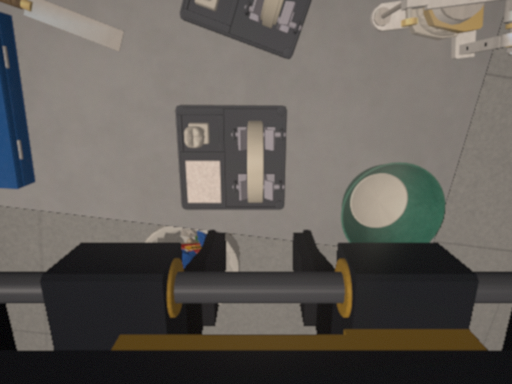

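View pics/s_end.png

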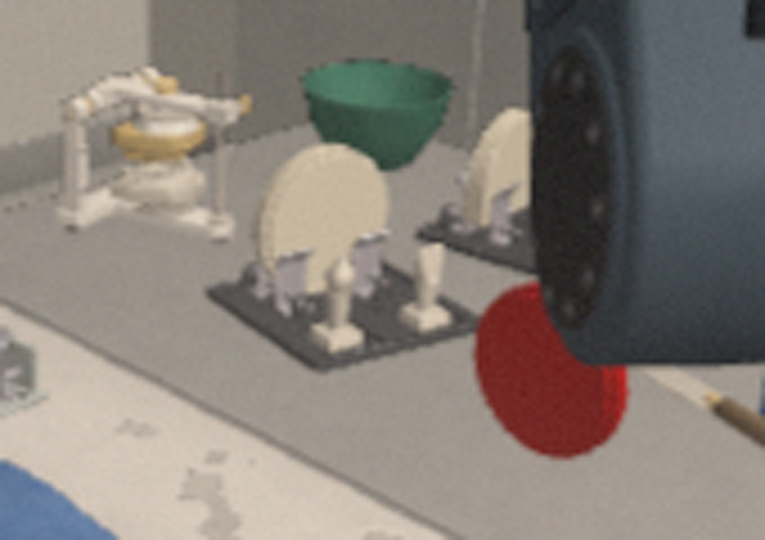

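View pics/t_end.png

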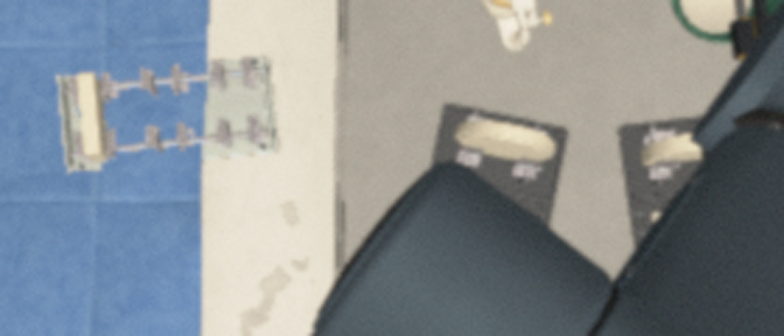

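```bash
python3 - <<'E'
from h import *
for n,(v0,v1,u0,u1),ax,x0,y0 in (("w26",(115,210,240,275),np.array([.9912,.1321]),.501,-.368),("w20",(120,232,240,270),np.array([.9804,-.1971]),.5557,.0105)):
    im,d,C=load(n);P=depthpts(C,d);m=np.zeros(d.shape,bool);m[v0:v1,u0:u1]=1;m&=(P[:,:,2]>.055)&(d>0)&(P[:,:,2]<.13);Q=P[m];ay=np.array([-ax[1],ax[0]])
    lx=Q[:,:2]@ax-x0;ly=Q[:,:2]@ay-y0;print(n,"z top",np.percentile(Q[:,2],[50,90,98]).round(4),"x",np.percentile(lx,[5,50,95]).round(4),"y",np.percentile(ly,[1,50,99]).round(4),"y of top",ly[Q[:,2]>np.percentile(Q[:,2],85)].mean().round(4))
    l=np.polyfit(ly,lx,1);print(" yaw err rad",-l[0].round(3))
o=robot.get_obs();print(o["time"],np.abs(o["joint_velocities"]).max())
E
```

```text
w26 z top [0.0814 0.0858 0.0866] x [0.0227 0.0306 0.0376] y [-0.0347  0.0113  0.0448] y of top 0.0037
 yaw err rad -0.002
w20 z top [0.095  0.1011 0.1022] x [0.0241 0.0314 0.0384] y [-0.0388  0.0114  0.0478] y of top 0.0006
 yaw err rad 0.004
38.3 0.03083975917977222
```

Both blanks are seated: tops at 0.087 and 0.102, across 30.6 and 31.4 mm, angle error near 0. Handing in.

```bash
python3 - <<'E'
from rig import robot
print(robot.hand_in())
E
```

```text
the job is handed in; nothing more can be done
None
```

I made up both jobs and handed them in at about 38 s. The hand-in gives no verdict, so what follows is from my own checks.

- **Bridge tray:** the incisor stands in the -y pocket and the canine in the +y pocket. The round blank is seated in the holder.
- **Crown tray:** the molar stands in its pocket and the D-shaped blank sits flat side down in the holder.
- **Left alone:** the robot never touched the rectangular blank or the red disc.

| Check | Round blank | D-shaped blank |
|---|---|---|
| Top height, depth image (stated) | 102 mm (103) | 87 mm (87) |
| Position across the holder (target 30) | 31.4 mm | 30.6 mm |
| Angle error | 0.004 rad | 0.002 rad |
| Along the holder | about 1 mm off centre | about 4 mm off centre |

- **Teeth:** the incisor and molar feet measured within about 3.5 mm of their pocket centres. I did not measure the canine's final position. All three teeth look upright in the pictures. In the final pictures, the wrist view shows only the molar and the scene view the other two.
- **Rectangular blank:** it looks to be in its place in the final top view; I did not measure it again.
- **Disagreement:** fin positions from the turned wrist camera were 2–3 mm across and 4–5 mm along from the earlier views. I aimed between the two. The D-shaped blank brushed a fin at about 4 N on the way in.
- **Height readings:** wrist-camera depth read 8–9 mm at the drape, against the stated 2 mm under the teeth. The tooth feet measured about 10–11 mm at the top, which agrees with the text, so I gripped by that height.

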